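# Tip the mood lamp onto its back and switch it on

## Task

Make an uplighter of the box-shaped battery lamp: slide it, standing, until its foot is square against the edge of the low cork-topped plinth, then push its top so that it tips over that edge and lies on its back on the plinth with its face up. Then, with a fingertip, slide the small switch in the slot of its face fully towards the lamp's head. Do not disturb the mug, the candle jar or the remote control.

Things in the scene. Friction and masses are not known exactly. Their poses are not given: they have to be found in the camera images.
- plinth: fixed low plinth, dark wood with a cork top, 230 mm long (its x), 170 mm wide (its y), 16 mm high. Origin at table height in the middle of its near edge, a plain upright 16 mm step that faces the lamp; x points horizontally from that edge along the plinth (the way the lamp must tip), y along the edge, z up
- lamp: loose grey plastic box lamp, 88 mm deep (x), 120 wide (y), 190 tall (z), about 0.6 kg, evenly weighted. Origin: centre of its underside; +x points out of its back, -x out of its face, z from foot to head. It starts standing 25 to 60 mm short of the plinth, back towards it (up to 0.12 rad askew, 12 mm sideways). Pushed low it slides; pushed high it may tip too early
- lamp_heel (a point): middle of the lamp's lower back edge (x = 44 mm, y = 0, z = 0 in the lamp's frame), the edge that must be blocked by the plinth; axes as the lamp's
- lamp_head (a point): middle of the top edge of the lamp's face (x = -44, y = 0, z = 190 mm of the lamp); axes as the lamp's. Pushed here with the heel blocked, the lamp turns over the plinth's edge and past its balance (about 25 degrees) falls onto its back; it then lies with its face 104 mm above the table, its foot overhanging the plinth's edge by some 15 to 60 mm
- lamp_slot (a point): on the plane of the lamp's face, centre of the open part of the switch slot when off (z = 33 mm of the lamp); axes as the lamp's. The slot is 32 mm wide (along y), runs from z = 20 to 76 mm, 8 mm deep. The switch at off leaves it open from z = 20 to 46 mm, room for one fingertip behind the knob. A flush white diffuser covers z = 89 to 181 mm
- switch (a joint): slide switch, in m: 0 = off, at the foot end of its travel; 0.016 = fully on, towards the lamp's head (+z of the lamp). Stays where it is left; takes about 2 N to slide
- switch_knob (a point): centre of the outer face of the switch's grey ribbed knob: 12 mm long along the slot, 28 mm wide, 7 mm tall over the slot's floor, its outer face 1 mm below the lamp's face; centred at z = 52 mm of the lamp at joint 0; axes as the lamp's
- mug: white mug, 80 mm across, 90 mm high, bystander; origin under its centre
- candle_jar: amber glass candle jar, 76 mm across, 70 mm high, bystander; origin under its centre
- remote: black remote control lying flat, 150 x 44 x 18 mm, bystander; origin under its centre, x along its length
There are look-alikes about, which are no part of the job. What is meant by the lamp is not orange, and is the smaller of those in its own colour.

How it is judged:
By the outcome, as a careful person would: the job done as asked, in the order asked, and still so for the second after the job is handed in, with the robot touching nothing.
It also fails if it takes over 67 s, if anything falls off the work surface, if the arm or the gripper's body presses on something with over 40 N, if the wrist force passes 120 N, or if a joint passes its speed limit or range.

## Robot

A 6-joint arm with a two-finger parallel gripper is mounted at the origin on the work surface. World frame = base frame: x ahead of the robot, y to its left, z up, the work surface at z = 0. Lengths are in m, angles in rad, forces in N, time in s.
With the tool pointing down it reaches from about 0.275 to 0.975 m from the base axis. Payload 8.4 kg.
Tool frame: the origin (TCP) lies midway between the tips of the shut fingers; the grasp point (between the pads) lies 19 mm behind it; y points along the fingers, z is the direction in which the jaws open and shut, and the axes are right-handed (so a half turn about y gives the same grasp; the last joint's range is limited). The gripper opens to 92 mm and grips with 3 to 60 N. Pads are 20 mm wide; open, the fingers measure 128 mm over their backs; the gripper's body (75 mm by 189 mm) begins 69 mm behind the grasp point.
Start: joints at [1.24, 0.353, 1.633, -0, 1.155, -0.002], TCP at [0.202, 0.592, 0.189] pointing down, gripper open.
Joint ranges: [-2.63, 2.63], [-0.92, 2.1], [0.06, 2.66], [-1.3, 4.44], [0, 2.69], [-3.02, 3.02]. Speed limits (rad/s): [2.22, 2.22, 2.79, 3.14, 3.14, 3.14].

## Interface

Orientations are given as a rotation vector (axis times angle).
In Python, from bench import r, viewer, ticket gives the robot as it stands.
- The arm moves only by the tool play_rows, never from a script. Its argument "deltas" is a list of rows, each a list of 5 numbers: the closure in counts, from 0 (fully open) to 255 (shut), then the shift along the world's x, y, z in cm, then the turn about the world's z in degrees. In form: [[fingers, dx, dy, dz, yaw], ...]. A call has 1 to 8 rows; each row shifts and turns the commanded pose from where the row before left it; what a row does not reach is not made up. A row lasts 1/10 s, in which the tool goes at most 50 mm and 8.59 degrees, less where a joint would pass 70% of its speed; a pose out of reach is approached as far as the arm can. A call with a gripper value outside its range is refused whole. The fingers move at their own pace and stop on an object; "squeeze" is the grip in N (left out, the last holds). Time passes only in rows, so rows that do not move let the fingers close. It gives the time, the measured TCP pose, the force and the opening at its end, in the units of the state.
- r.get_obs(): the state, without advancing time (a new reading comes with each control period).
- viewer.read_camera(name): name is "side" or "top"; returns a dict with "frame" (480x640x3 uint8, blue, green, red), "mtx" (3x3 intrinsics, pixels), "world_from_camera" (4x4, takes a point from camera to world coordinates). Camera axes: x right, y down, z forward; pixel columns grow to the right and rows downward; lengths in m; the calibration is good to about 2 mm. A picture is of the moment at which its call begins. There is no depth.
- ticket.sign_off(): hands the job in, once; it reports no verdict.
The state is a dict: "time_s": time; "q": joint angles; "joint_velocities": joint speeds; "joint_torque": joint torques, N m; "tool_pos": TCP position; "ee_rot": TCP orientation; "ft_force": force on the tool from outside, world axes, zero at the start; "wrist_torque": the same for the moment, N m; "finger_gap": finger opening in m.
Only numpy, scipy, OpenCV 4.12 (cv2) and the standard library are available. Lean on these libraries where they do the work, as an engineer would, in place of code of your own. Each camera call takes 0.05 s, during which the arm holds its last target.

## Working session

There is one attempt and no reset: what is moved stays moved. The work goes in short steps, Python scripts to look and compute and a tool call to move; the robot and the scene stay as the last step left them, time stands still between calls to the robot, and variables do not carry over. Pictures are saved under pics/ and viewed, and the job is handed in when it is done.

Besides the shell and the picture viewer there is one more tool, called after ">>>" as name([rows], argument=value, ...), one row to a line, values as JSON. play_rows: Moves the arm, as the interface text tells. Its arguments: {"type":"object","properties":{"deltas":{"type":"array"},"squeeze":{"type":"number"}},"required":["deltas"]}

```bash
ls; mkdir -p pics; python3 - <<'E'
from bench import r, viewer, ticket
import cv2, numpy as np
print(r.get_obs())
for n in ("side","top"):
    c=viewer.read_camera(n); cv2.imwrite(f"pics/{n}0.png",c["frame"]); print(n,c["mtx"],c["world_from_camera"])
E
```

```text
pics
{'time_s': 0.0, 'q': array([ 1.23959465e+00,  3.53646070e-01,  1.63413702e+00,  1.18420309e-05,
        1.15520050e+00, -2.39952396e-03]), 'joint_velocities': array([ 0.00022016, -0.00164519,  0.00123525, -0.00022176,  0.00171422,
        0.00060108]), 'joint_torque': array([-3.15092166e-04, -5.93832707e+01, -3.34215975e+01,  6.95260568e-02,
        2.30509305e-02, -9.63391449e-05]), 'tool_pos': array([0.20163971, 0.59101248, 0.18826379]), 'ee_rot': array([-1.55672321,  0.25827303, -0.25789202]), 'ft_force': array([-0.19670829, -0.45181195, -0.79698107]), 'wrist_torque': array([ 0.02191777, -0.00587434,  0.03858373]), 'finger_gap': 0.09179833044950693}
side [[478.65421113   0.         311.30388185]
 [  0.         478.65421113 236.02632968]
 [  0.           0.           1.        ]] [[ 0.99859036 -0.05196194  0.01082821  0.52261186]
 [-0.05282095 -0.95279216  0.29899339 -0.24308941]
 [-0.00521924 -0.29914387 -0.95419374  0.94906367]
 [ 0.          0.          0.          1.        ]]
top [[476.85178432   0.         316.36961412]
 [  0.         476.85178432 235.1278938 ]
 [  0.           0.           1.        ]] [[ 0.01030927 -0.99330899  0.11502591  0.40587288]
 [-0.99981946 -0.00840338  0.01704186  0.00671366]
 [-0.01596122 -0.11518084 -0.9932163   1.01775505]
 [ 0.          0.          0.          1.        ]]
```

View pics/side0.png

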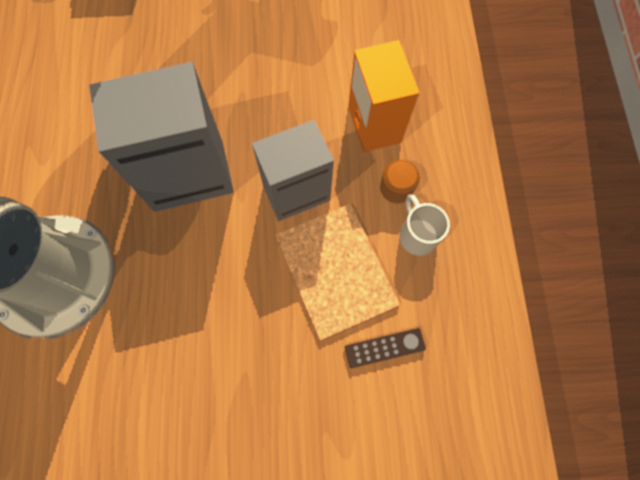

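View pics/top0.png

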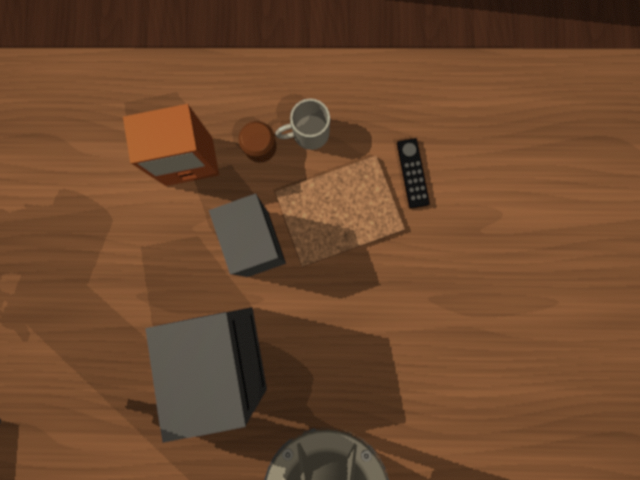

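The grey boxes are a small one (side (295,170), top (245,235)) and a large one (side (160,140), top (205,375)). There is also an orange one (side (385,95), top (170,145)). The lamp must be the small grey box: it is not orange, it is the smaller of the two greys, and it stands by the plinth. I'll confirm that in a crop.

```bash
python3 - <<'E'
import cv2, numpy as np
a=cv2.imread("pics/side0.png")[110:350,220:460]; b=cv2.imread("pics/top0.png")[90:290,190:440]
a=cv2.resize(a,None,fx=2.5,fy=2.5,interpolation=cv2.INTER_CUBIC); b=cv2.resize(b,None,fx=3,fy=3,interpolation=cv2.INTER_CUBIC)
cv2.imwrite("pics/sidecrop.png",cv2.convertScaleAbs(a,alpha=1.2)); cv2.imwrite("pics/topcrop.png",cv2.convertScaleAbs(b,alpha=1.8))
E
```

```text
(no output)
```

View pics/sidecrop.png

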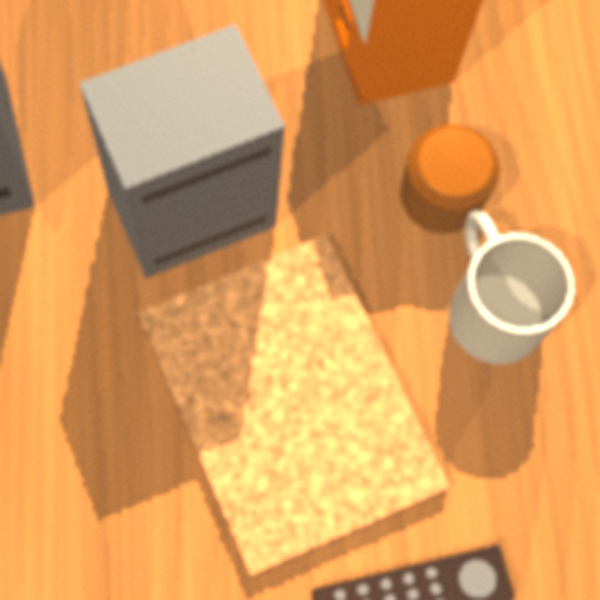

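View pics/topcrop.png

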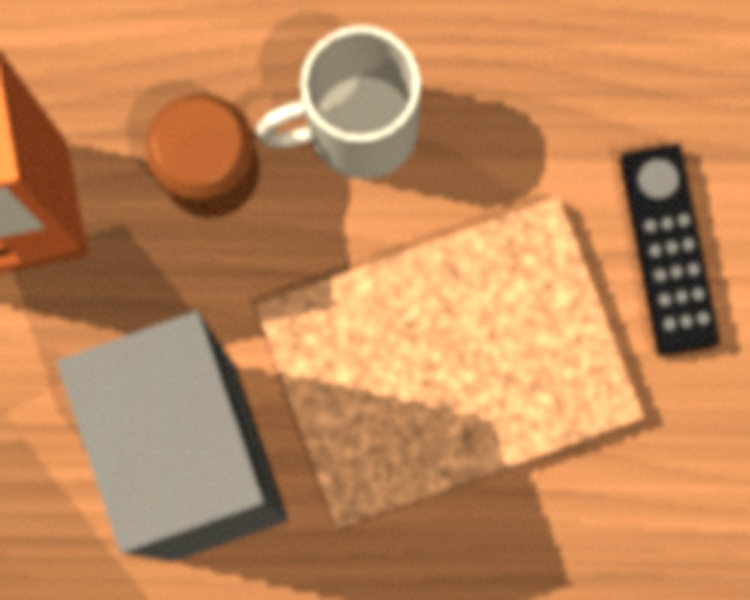

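```bash
cat > h.py <<'E'
import numpy as np, cv2
from scipy.optimize import least_squares
from scipy.spatial.transform import Rotation as R
CAM={"side":(np.array([[478.65421113,0,311.30388185],[0,478.65421113,236.02632968],[0,0,1]]),np.array([[0.99859036,-0.05196194,0.01082821,0.52261186],[-0.05282095,-0.95279216,0.29899339,-0.24308941],[-0.00521924,-0.29914387,-0.95419374,0.94906367],[0,0,0,1]])),
"top":(np.array([[476.85178432,0,316.36961412],[0,476.85178432,235.1278938],[0,0,1]]),np.array([[0.01030927,-0.99330899,0.11502591,0.40587288],[-0.99981946,-0.00840338,0.01704186,0.00671366],[-0.01596122,-0.11518084,-0.9932163,1.01775505],[0,0,0,1]]))}
def proj(n,P):
    K,W=CAM[n]; P=np.atleast_2d(P); c=(P-W[:3,3])@W[:3,:3]; u=c@K.T; return u[:,:2]/u[:,2:]
def ray_z(n,uv,z):
    K,W=CAM[n]; uv=np.atleast_2d(uv); d=np.c_[uv,np.ones(len(uv))]@np.linalg.inv(K).T@W[:3,:3].T
    return W[:3,3]+d*((z-W[2,3])/d[:,2:])
def fit(pts,obs,x0):  # planar pose fit, pts local, obs {cam: {idx:uv}}
    pts=np.array(pts,float)
    def f(p):
        c,s=np.cos(p[2]),np.sin(p[2]); w=pts@np.array([[c,-s,0],[s,c,0],[0,0,1]]).T+[p[0],p[1],0]
        return np.concatenate([(proj(n,w[list(o)])-np.array(list(o.values()))).ravel() for n,o in obs.items()])
    s=least_squares(f,x0,loss='soft_l1'); return s.x,f(s.x)
E
python3 - <<'E'
from h import *
S=lambda x,y:(x/2.5+220,y/2.5+110); T=lambda x,y:(x/3+190,y/3+90)
# plinth local: 0 near y+,1 near y-,2 far y-,3 far y+
pl=[(0,.085,.016),(0,-.085,.016),(.23,-.085,.016),(.23,.085,.016)]
# plinth x is about world -y; so y+ is world +x
o={"side":{0:S(325,237),1:S(141,314),2:S(252,575),3:S(447,486)},"top":{0:T(258,302),1:T(335,525),2:T(645,415),3:T(563,200)}}
for n in o: print(n,ray_z(n,list(o[n].values()),.016).round(3).tolist())
p,res=fit(pl,o,[.5,0.05,-1.3]); print("plinth",p,res.round(1))
lm=[(.044,.06,.19),(.044,-.06,.19),(-.044,-.06,.19),(-.044,.06,.19)]
o={"side":{0:S(283,126),1:S(124,188),2:S(84,84),3:S(237,28)},"top":{0:T(197,313),1:T(265,504),2:T(122,552),3:T(59,362)}}
for n in o: print(n,ray_z(n,list(o[n].values()),.19).round(3).tolist())
l,res=fit(lm,o,[.45,0.1,-1.3]); print("lamp",l,res.round(1))
d=l[:2]-p[:2];c,s=np.cos(p[2]),np.sin(p[2]);print("lamp in plinth",c*d[0]+s*d[1],-s*d[0]+c*d[1],l[2]-p[2])
# bystanders, approx
print("mug",ray_z("top",[T(365,92)],.09),"jar",ray_z("top",[T(200,140)],.07),"rem",ray_z("top",[T(670,250)],.018))
print("bigl", ray_z("top",[(147,328),(227,314),(247,425),(163,441)],.28))
E
```

```text
side [[0.617, 0.113, 0.016], [0.462, 0.054, 0.016], [0.54, -0.16, 0.016], [0.696, -0.1, 0.016]]
top [[0.617, 0.111, 0.016], [0.458, 0.054, 0.016], [0.538, -0.163, 0.016], [0.693, -0.106, 0.016]]
plinth [ 0.53806091  0.08345044 -1.21784087] [ 0.2  0.1 -1.8  0.1 -1.3  1.1  0.6  1.6 -0.7 -0.4  0.   0.1 -0.7  0.
 -1.5 -2. ]
side [[0.577, 0.131, 0.19], [0.464, 0.09, 0.19], [0.438, 0.172, 0.19], [0.549, 0.21, 0.19]]
top [[0.573, 0.129, 0.19], [0.461, 0.087, 0.19], [0.433, 0.169, 0.19], [0.544, 0.21, 0.19]]
lamp [ 0.50465894  0.14955157 -1.22396056] [-0.3  1.3 -0.7  1.3 -2.8  0.7 -1.6 -0.4  0.3 -1.4 -0.6 -1.2 -0.8 -0.4
 -0.9 -1.4]
lamp in plinth -0.07357248179076296 -0.008493562920759007 -0.006119685860545676
mug [[0.74544353 0.03450531 0.09      ]] jar [[0.71822237 0.14774193 0.07      ]] rem [[ 0.65627998 -0.18189741  0.018     ]]
bigl [[0.34590639 0.27736852 0.28      ]
 [0.36844609 0.15512634 0.28      ]
 [0.20521049 0.11996015 0.28      ]
 [0.18043038 0.24484696 0.28      ]]
```

```bash
cat >> h.py <<'E'
def tri(obs):
    f=lambda P: np.concatenate([proj(n,P)[0]-uv for n,uv in obs.items()])
    s=least_squares(f,[.5,.2,.1]); return s.x.round(3),abs(s.fun).max().round(1)
E
python3 - <<'E'
from h import *
for a,b in [((208,130),(227,314)),((192,66),(147,328)),((93,87),(163,441)),((113,155),(247,425))]: print(tri({"side":a,"top":b}))
print("orange")
# side top face corners / top view
for a,b in [((357,54),(124,116)),((400,42),(124,116)),((416,95),(187,104)),((368,104),(198,150))]: print(a,ray_z("side",[a],.19).round(3),b,ray_z("top",[b],.19).round(3))
m=R.from_rotvec([-1.55672321,0.25827303,-0.25789202]).as_matrix(); print(m.round(3))
E
```

```text
(array([0.37 , 0.16 , 0.261]), np.float64(1.7))
(array([0.345, 0.283, 0.264]), np.float64(0.1))
(array([0.177, 0.252, 0.261]), np.float64(1.6))
(array([0.203, 0.131, 0.24 ]), np.float64(6.1))
orange
(357, 54) [[0.636 0.349 0.19 ]] (124, 116) [[0.716 0.372 0.19 ]]
(400, 42) [[0.72  0.372 0.19 ]] (124, 116) [[0.716 0.372 0.19 ]]
(416, 95) [[0.737 0.254 0.19 ]] (187, 104) [[0.739 0.258 0.19 ]]
(368, 104) [[0.647 0.24  0.19 ]] (198, 150) [[0.654 0.235 0.19 ]]
[[ 0.946 -0.     0.323]
 [-0.323 -0.001  0.946]
 [-0.    -1.    -0.001]]
```

The lamp is the small grey box: the crops show vents on its back and its back towards the plinth. Its heel is about 30 mm short of the edge and almost square. First I'll go up and over.

>>> play_rows([
  [47, 0, 0, 4.2, -8.5],
  [47, 0, 0, 4.2, -8.5],
  [47, 0, 0, 4.2, -8.5],
  [47, 0, 0, 4.2, -8.5],
  [47, 2.8, -3.7, 0, -8.5],
  [47, 2.8, -3.7, 0, -8.4],
  [47, 2.8, -3.7, 0, 0],
  [47, 2.8, -3.7, 0, 0],
], squeeze=10)

```text
time_s: 0.9
tool_pos: [0.3144, 0.4419, 0.3568]
ee_rot: [-1.356, 0.945, -0.945]
ft_force: [-0.4, 1.4, 0.1]
finger_gap: 0.0752
```

>>> play_rows([
  [47, 2.8, -3.7, 0, 0],
  [47, 2.8, -3.7, 0, 0],
  [47, 2.8, -3.7, 0, 0],
  [47, 2.8, -3.7, 0, 0],
  [47, 2.8, -3.7, 0, 0],
  [47, 2.8, -3.7, 0, 0],
  [47, 0, 0, 0, 0],
  [47, 0, 0, 0, 0],
])

```text
time_s: 1.7
tool_pos: [0.4819, 0.2207, 0.3566]
ee_rot: [-1.356, 0.948, -0.946]
ft_force: [0.7, -0.6, -0.4]
finger_gap: 0.0752
```

```bash
python3 - <<'E'
from bench import r, viewer, ticket
from h import *
o=r.get_obs(); print(o['time_s'],o['tool_pos'],R.from_rotvec(o['ee_rot']).as_matrix().round(3),o['q'],o['ft_force'],o['finger_gap'])
for n in ("side","top"): cv2.imwrite(f"pics/{n}1.png",viewer.read_camera(n)["frame"])
E
```

```text
1.7 [0.48194996 0.22074254 0.35655752] [[ 0.344 -0.001  0.939]
 [-0.939 -0.     0.344]
 [-0.    -1.    -0.001]] [4.26388730e-01 8.29071206e-02 1.61066086e+00 3.94773387e-04
 1.44897606e+00 7.52990661e-02] [ 0.67379922 -0.58444118 -0.40159402] 0.0751569357673814
```

View pics/side1.png

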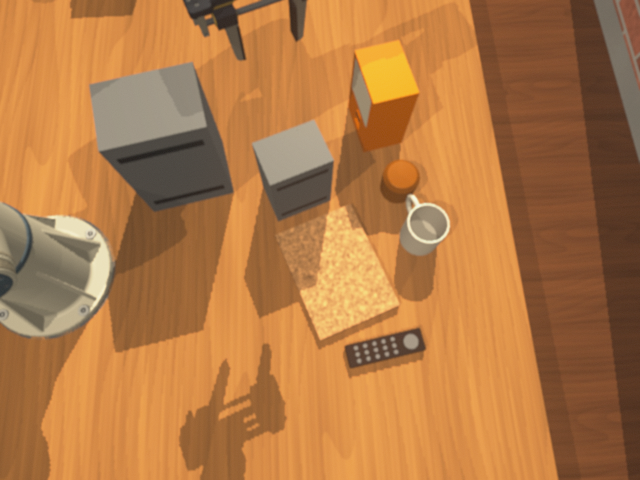

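View pics/top1.png

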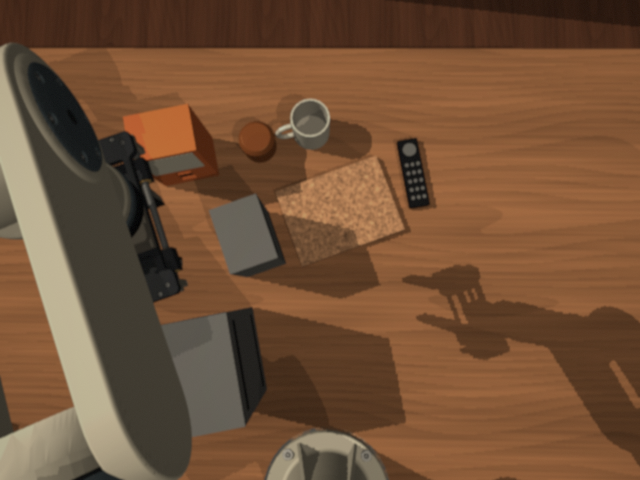

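>>> play_rows([
  [47, 0.2, 0, -4.2, 0],
  [47, 0, 0, -4.2, 0],
  [47, 0, 0, -4.2, 0],
  [47, 0, 0, -4.2, 0],
  [47, 0, 0, -4.2, 0],
  [47, 0, 0, -4.0, 0],
  [47, 0, 0, 0, 0],
])

```text
time_s: 2.5
tool_pos: [0.4794, 0.2213, 0.1026]
ee_rot: [-1.364, 0.948, -0.94]
ft_force: [-0.2, -0.1, 0.5]
finger_gap: 0.0752
```

```bash
python3 - <<'E'
from bench import r, viewer, ticket
from h import *
o=r.get_obs(); print(o['time_s'],o['tool_pos'],o['q'],o['ft_force'])
for n in ("side","top"): cv2.imwrite(f"pics/{n}2.png",viewer.read_camera(n)["frame"])
print(proj("side",o['tool_pos']),proj("top",o['tool_pos']))
E
```

```text
2.5 [0.47936365 0.22125185 0.10258425] [4.29435183e-01 3.12323941e-01 1.91220661e+00 2.46497542e-04
 9.25920011e-01 7.34597402e-02] [-0.2417106  -0.10686031  0.54864234]
[[279.2798929  141.43895334]] [[213.27487844 250.97421344]]
```

View pics/side2.png

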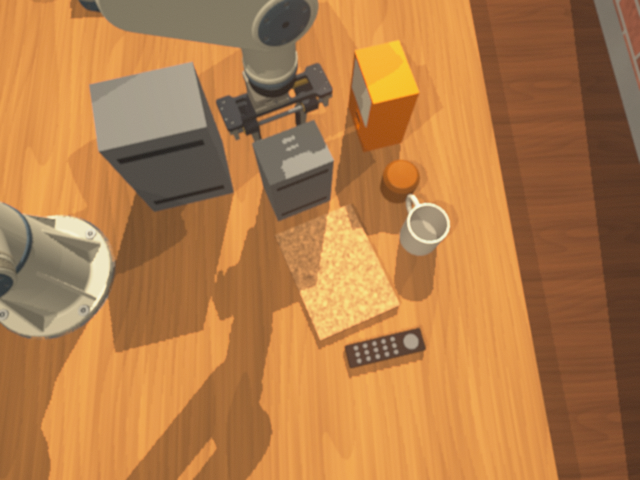

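View pics/top2.png

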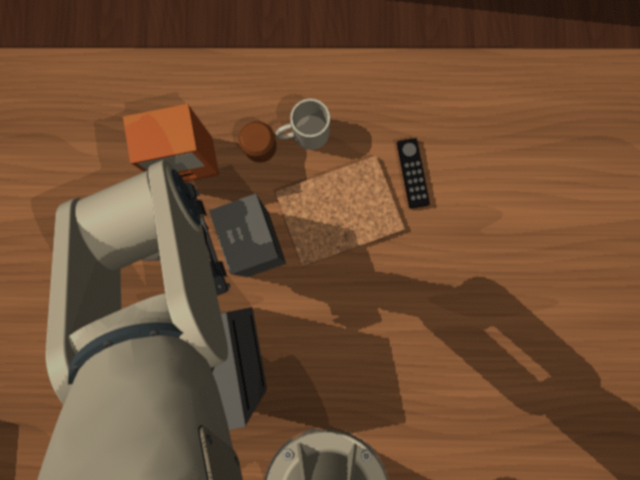

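>>> play_rows([
  [47, 0.17, -0.47, 0.4, 0],
  [47, 0.17, -0.47, 0, 0],
  [47, 0.17, -0.47, 0, 0],
  [47, 0.1, -0.28, 0, 0],
  [47, 0.1, -0.28, 0, 0],
  [47, 0.1, -0.28, 0, 0],
  [47, 0.1, -0.28, 0, 0],
  [47, 0, 0, 0, 0],
])

```text
time_s: 3.4
tool_pos: [0.4932, 0.1961, 0.111]
ee_rot: [-1.356, 0.945, -0.945]
ft_force: [-0.5, 3.4, 2.3]
finger_gap: 0.0751
```

>>> play_rows([
  [47, 0.07, -0.19, 0, 0],
  [47, 0.07, -0.19, 0, 0],
  [47, 0.07, -0.19, 0, 0],
  [47, 0.07, -0.19, 0, 0],
  [47, 0.07, -0.19, 0, 0],
])

```text
time_s: 3.9
tool_pos: [0.4964, 0.1865, 0.111]
ee_rot: [-1.356, 0.945, -0.945]
ft_force: [-0.9, 3.3, 3.9]
finger_gap: 0.075
```

```bash
cat > snap.py <<'E'
import sys
from bench import r, viewer, ticket
from h import *
k=sys.argv[1]
o=r.get_obs(); print(o['time_s'],o['tool_pos'].round(4),o['ft_force'].round(2),o['wrist_torque'].round(2),o['finger_gap'])
a=viewer.read_camera("side")["frame"][110:350,220:460];b=viewer.read_camera("top")["frame"][90:290,190:440]
a=cv2.resize(a,None,fx=2.5,fy=2.5,interpolation=cv2.INTER_CUBIC); b=cv2.resize(b,None,fx=3,fy=3,interpolation=cv2.INTER_CUBIC)
cv2.imwrite(f"pics/s{k}.png",cv2.convertScaleAbs(a,alpha=1.2)); cv2.imwrite(f"pics/t{k}.png",cv2.convertScaleAbs(b,alpha=1.8))
E
python3 snap.py 3
```

```text
3.9 [0.4964 0.1865 0.111 ] [-0.93  3.33  3.88] [ 0.57  0.37 -0.12] 0.07498050126923754
```

View pics/s3.png

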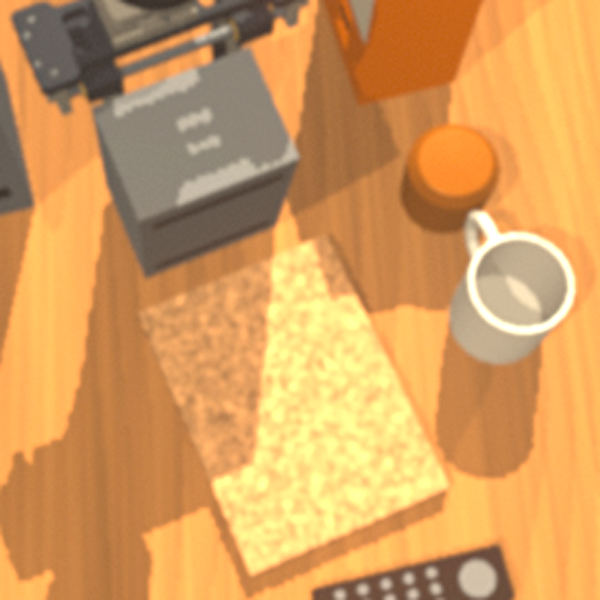

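View pics/t3.png

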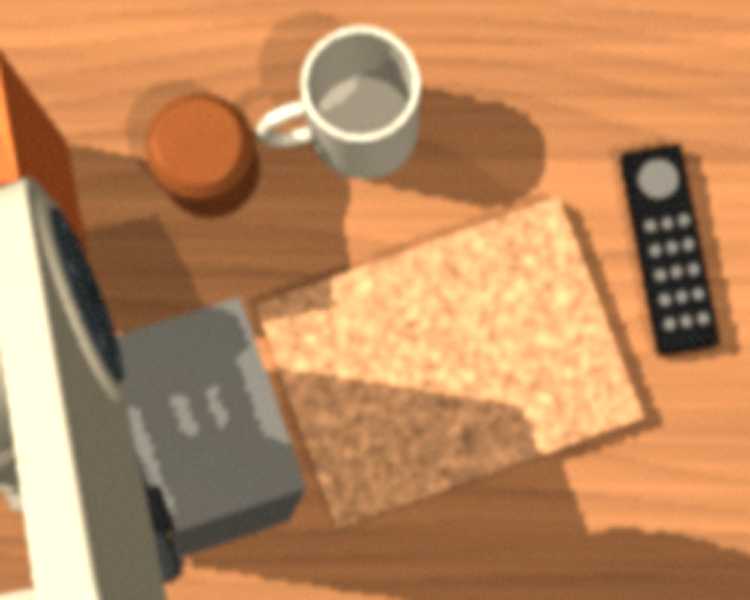

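The picture shows the lamp tilting about its heel. The top edge shifted about 15 mm in the side view, while the base corner at crop (150,272) stayed put. I'll back off, lower until the palm just clears the lamp's top so it acts as an anti-tip stop, and push again.

>>> play_rows([
  [47, -0.1, 0.28, 0, 0],
  [47, -0.1, 0.28, 0, 0],
  [47, -0.15, 0.42, 0, 0],
  [47, -0.15, 0.42, 0, 0],
  [47, -0.15, 0.42, 0, 0],
  [47, -0.17, 0.47, 0, 0],
  [47, -0.17, 0.47, 0, 0],
  [47, 0, 0, 0, 0],
])

```text
time_s: 4.8
tool_pos: [0.4864, 0.2149, 0.111]
ee_rot: [-1.356, 0.944, -0.944]
ft_force: [0.6, -0.2, 0.7]
finger_gap: 0.075
```

```bash
python3 snap.py 4
```

```text
4.8 [0.4864 0.2149 0.111 ] [ 0.56 -0.25  0.7 ] [-0.1   0.03 -0.03] 0.07504511533287847
```

View pics/s4.png

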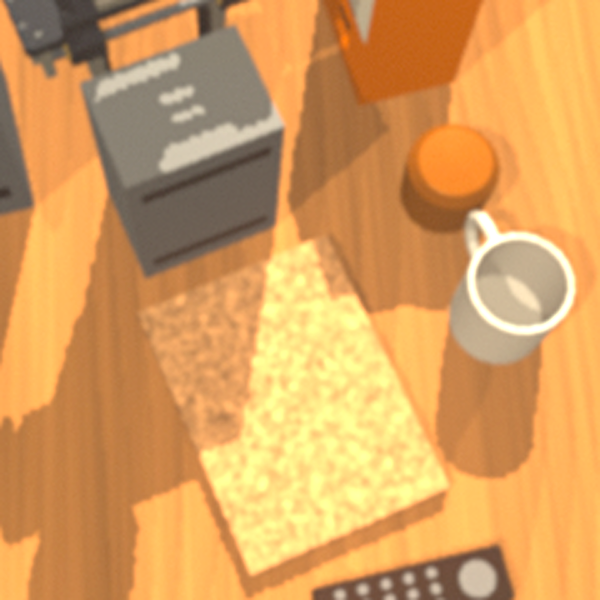

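View pics/t4.png

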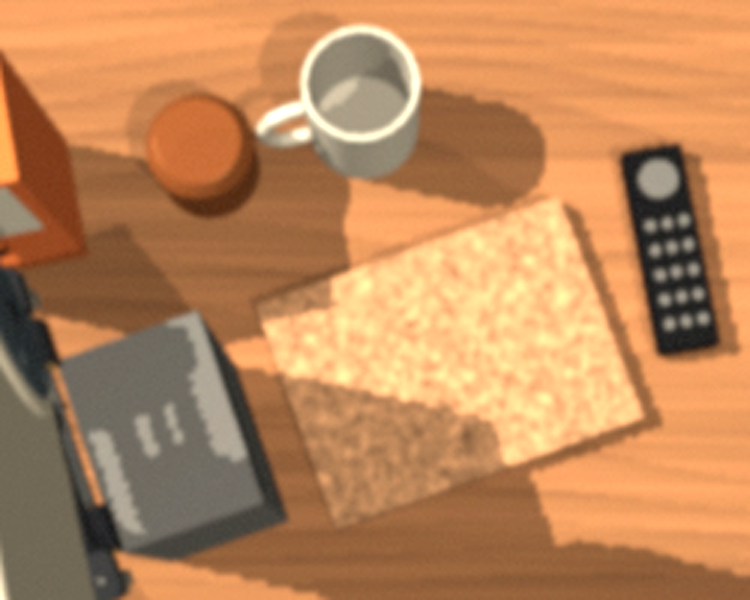

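>>> play_rows([
  [47, 0, 0, -0.3, 0],
  [47, 0, 0, -0.3, 0],
  [47, 0, 0, 0, 0],
])

```text
time_s: 5.2
tool_pos: [0.4862, 0.214, 0.1044]
ee_rot: [-1.357, 0.946, -0.945]
ft_force: [-0.2, 0.8, -0.7]
finger_gap: 0.0751
```

>>> play_rows([
  [47, 0, 0, -0.15, 0],
  [47, 0, 0, 0, 0],
  [47, 0.17, -0.47, 0, 0],
  [47, 0.17, -0.47, 0, 0],
  [47, 0.1, -0.28, 0, 0],
  [47, 0.1, -0.28, 0, 0],
  [47, 0.07, -0.19, 0, 0],
  [47, 0.07, -0.19, 0, 0],
])

```text
time_s: 6.0
tool_pos: [0.4936, 0.1958, 0.1038]
ee_rot: [-1.355, 0.945, -0.945]
ft_force: [-2.2, 4.1, 3.4]
finger_gap: 0.075
```

>>> play_rows([
  [47, 0.07, -0.19, 0, 0],
  [47, 0.07, -0.19, 0, 0],
  [47, 0.07, -0.19, 0, 0],
])

```text
time_s: 6.3
tool_pos: [0.4955, 0.1897, 0.1035]
ee_rot: [-1.356, 0.945, -0.945]
ft_force: [-2.5, 3.1, 4.7]
finger_gap: 0.0749
```

```bash
python3 snap.py 5
```

```text
6.3 [0.4955 0.1897 0.1035] [-2.47  3.14  4.71] [ 0.67  0.4  -0.04] 0.07492224162847107
```

View pics/s5.png

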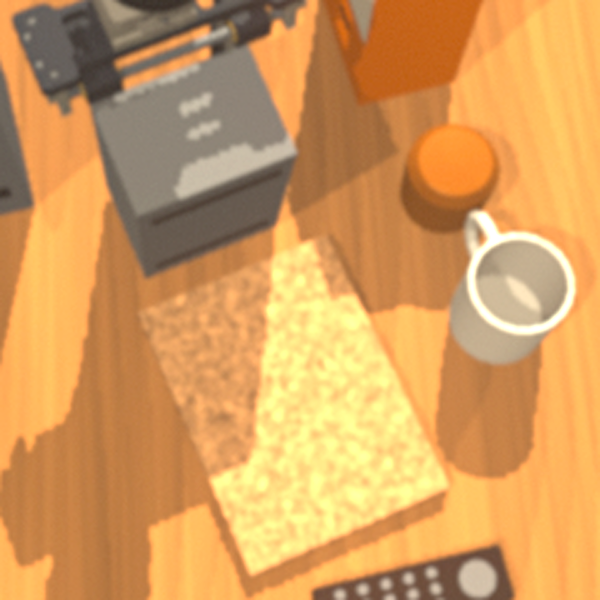

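It still tilts. So I'll straddle the lamp's 88 mm depth from above, grip lightly and slide it that way, since a grip holds it upright. First I'll probe the face position by touch.

>>> play_rows([
  [47, -0.12, 0.33, 0, 0],
  [47, -0.12, 0.33, 0, 0],
  [47, -0.12, 0.33, 0, 0],
  [47, -0.12, 0.33, 0, 0],
  [47, -0.1, 0.28, 0, 0],
  [47, 0, 0, 0, 0],
  [47, 0, 0, 0, 0],
])

```text
time_s: 7.1
tool_pos: [0.4897, 0.2058, 0.1036]
ee_rot: [-1.356, 0.944, -0.945]
ft_force: [0.4, 0.2, -0.5]
finger_gap: 0.0751
```

>>> play_rows([
  [47, 0.035, -0.095, 0, 0],
  [47, 0, 0, 0, 0],
])

```text
time_s: 7.3
tool_pos: [0.4901, 0.2046, 0.1035]
ee_rot: [-1.356, 0.945, -0.945]
ft_force: [0.2, 0.4, -0.4]
finger_gap: 0.075
```

>>> play_rows([
  [47, 0.035, -0.095, 0, 0],
  [47, 0, 0, 0, 0],
])

```text
time_s: 7.5
tool_pos: [0.4903, 0.204, 0.1036]
ee_rot: [-1.356, 0.945, -0.945]
ft_force: [-1.0, 2.1, 1.2]
finger_gap: 0.0751
```

>>> play_rows([
  [47, 0.035, -0.095, 0, 0],
  [47, 0, 0, 0, 0],
])

```text
time_s: 7.7
tool_pos: [0.4907, 0.203, 0.1036]
ee_rot: [-1.356, 0.945, -0.945]
ft_force: [-0.7, 2.4, 3.3]
finger_gap: 0.0749
```

>>> play_rows([
  [47, 0.035, -0.095, 0, 0],
  [47, 0, 0, 0, 0],
])

```text
time_s: 7.9
tool_pos: [0.4911, 0.2021, 0.1035]
ee_rot: [-1.356, 0.945, -0.945]
ft_force: [-1.3, 2.0, 1.9]
finger_gap: 0.0752
```

>>> play_rows([
  [47, 0.035, -0.095, 0, 0],
  [47, 0, 0, 0, 0],
])

```text
time_s: 8.1
tool_pos: [0.4914, 0.2013, 0.1036]
ee_rot: [-1.355, 0.945, -0.945]
ft_force: [-1.6, 3.9, 3.5]
finger_gap: 0.075
```

>>> play_rows([
  [0, -0.2, 0.55, 0, 0],
  [0, -0.3, 0.85, 0, 0],
  [0, 0, 0, 3.7, 8.5],
  [0, 0, 0, 3.7, 8.5],
  [0, 0, 0, 3.7, 8.5],
  [0, 0.3, -1.07, 0, 8.5],
  [0, 0.3, -1.07, 0, 8.5],
  [0, 0.3, -1.07, 0, 8.5],
])

```text
time_s: 8.9
tool_pos: [0.4953, 0.183, 0.2147]
ee_rot: [-1.557, 0.251, -0.252]
ft_force: [0.1, -0.4, -0.3]
finger_gap: 0.0914
```

>>> play_rows([
  [0, 0.3, -1.08, 0, 8.5],
  [0, 0.3, -1.08, 0, 8.5],
  [0, 0.32, -1.08, 0, 8.5],
  [0, 0, 0, 0, 8.5],
  [0, 0, 0, 0, 5],
  [0, 0, 0, 0, 0],
  [0, 0, 0, 0, 0],
])

```text
time_s: 9.6
tool_pos: [0.5044, 0.1508, 0.2143]
ee_rot: [-1.553, -0.275, 0.276]
ft_force: [-0.3, -0.4, -0.1]
finger_gap: 0.092
```

```bash
python3 snap.py 6; python3 - <<'E'
from bench import r
from h import *
o=r.get_obs(); m=R.from_rotvec(o['ee_rot']).as_matrix(); print(m.round(4)); print(np.degrees(np.arctan2(m[1,2],m[0,2]))); t=o['tool_pos']; print("u,v",.345*t[0]-.939*t[1],.939*t[0]+.345*t[1])
E
```

```text
9.6 [0.5044 0.1508 0.2143] [-0.27 -0.41 -0.05] [0.1  0.   0.07] 0.09203928810420119
[[ 9.387e-01 -2.000e-04 -3.446e-01]
 [ 3.446e-01 -2.000e-04  9.387e-01]
 [-2.000e-04 -1.000e+00 -1.000e-04]]
110.16001767327684
u,v 0.03245048694617356 0.525662521450293
```

View pics/s6.png

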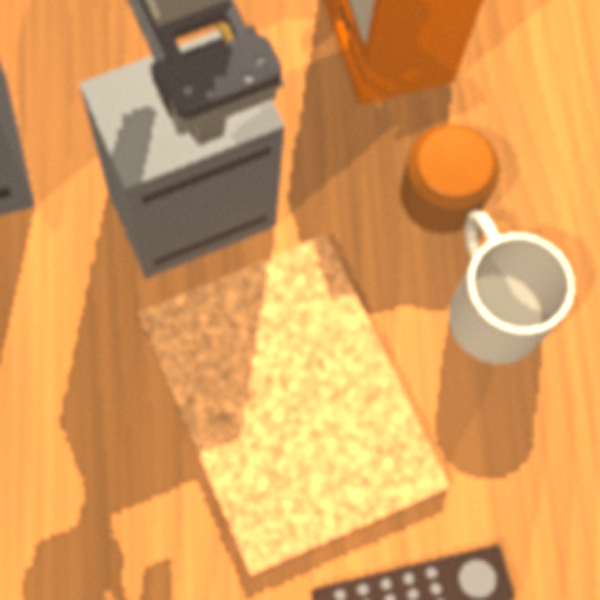

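View pics/t6.png

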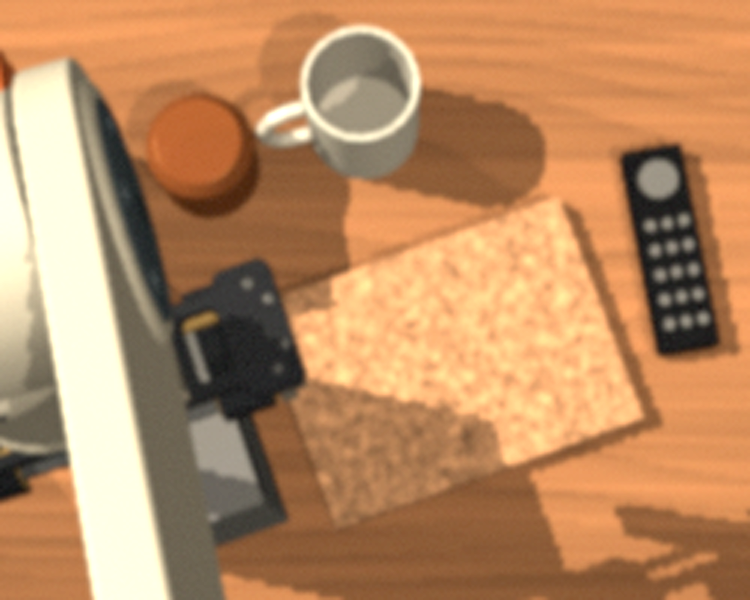

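```bash
python3 - <<'E'
from bench import r,viewer
from h import *
a=viewer.read_camera("side")["frame"]; t=r.get_obs()['tool_pos']
s=8; x0,y0=250,110; im=cv2.resize(a[y0:y0+75,x0:x0+100],None,fx=s,fy=s,interpolation=cv2.INTER_CUBIC)
U=np.array([.345,-.939,0]);V=np.array([.939,.345,0])
def d(P,c):
    for q in proj("side",np.array(P)): cv2.circle(im,tuple(int(v) for v in (q-[x0,y0])*s+s/2),3,c,-1)
d([t+U*u+V*v for u in (.046,.064) for v in (-.01,.01)],(0,255,0))
c=U*.03368+V*.5255+[0,0,.19]
d([c+U*u+V*v for u in (-.044,.044) for v in (-.06,.06)],(0,0,255))
c=U*.0316+V*.5255+[0,0,.19]
d([c+U*u+V*v for u in (-.044,.044) for v in (-.06,.06)],(255,0,0))
cv2.imwrite("pics/z6.png",im)
E
```

```text
(no output)
```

View pics/z6.png

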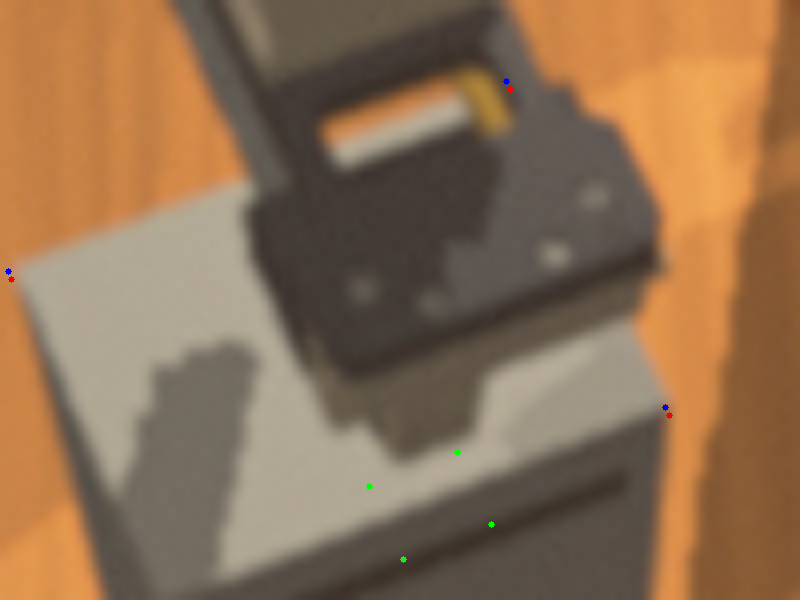

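```bash
python3 - <<'E'
from h import *
f=lambda x,y:((x-4)/8+250,(y-4)/8+110)
U=np.array([.345,-.939,0]);V=np.array([.939,.345,0])
for p,z in [((404,465),.214),((478,430),.214),((441,448),.214),((665,415),.19),((220,578),.19),((660,270),.302),((360,378),.302)]:
    w=ray_z("side",[f(*p)],z)[0]; print(p,z,"u %.4f v %.4f"%(w@U,w@V))
E
python3 - <<'E'
import cv2
a=cv2.imread('pics/side2.png');cv2.imwrite('pics/z2.png',cv2.resize(a[40:180,200:350],None,fx=5,fy=4,interpolation=cv2.INTER_CUBIC))
E
```

```text
(404, 465) 0.214 u 0.0766 v 0.5243
(478, 430) 0.214 u 0.0753 v 0.5418
(441, 448) 0.214 u 0.0760 v 0.5330
(665, 415) 0.19 u 0.0773 v 0.5851
(220, 578) 0.19 u 0.0746 v 0.4813
(660, 270) 0.302 u 0.0982 v 0.5702
(360, 378) 0.302 u 0.0966 v 0.5096
```

View pics/z2.png

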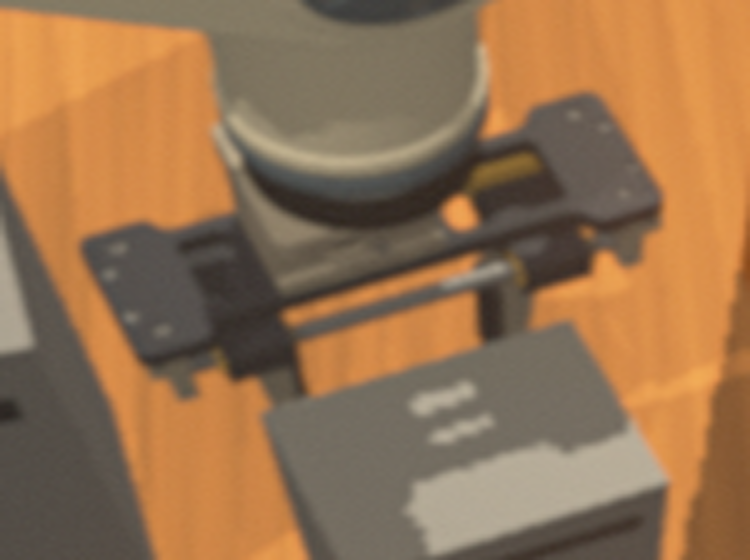

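>>> play_rows([
  [0, -0.02, 0.07, -1.0, 0],
  [0, 0, 0, -0.9, 0],
  [0, 0, 0, 0, 0],
])

```text
time_s: 10.05
tool_pos: [0.5032, 0.151, 0.1936]
ee_rot: [-1.553, -0.275, 0.28]
ft_force: [-0.4, -1.0, -0.6]
finger_gap: 0.092
```

>>> play_rows([
  [0, 0, 0, -0.15, 0],
  [0, 0, 0, -0.15, 0],
])

```text
time_s: 10.25
tool_pos: [0.5045, 0.1513, 0.1925]
ee_rot: [-1.553, -0.278, 0.277]
ft_force: [0.4, 0.5, 0.9]
finger_gap: 0.0919
```

>>> play_rows([
  [0, 0, 0, -0.15, 0],
  [0, 0, 0, -0.1, 0],
])

```text
time_s: 10.45
tool_pos: [0.5045, 0.1513, 0.19]
ee_rot: [-1.553, -0.278, 0.277]
ft_force: [-1.2, -0.0, 0.1]
finger_gap: 0.092
```

>>> play_rows([
  [0, 0, 0, -0.1, 0],
  [0, 0, 0, -0.1, 0],
])

```text
time_s: 10.65
tool_pos: [0.5044, 0.1513, 0.188]
ee_rot: [-1.553, -0.278, 0.277]
ft_force: [-0.0, -0.2, 0.0]
finger_gap: 0.0918
```

>>> play_rows([
  [0, 0, 0, -0.15, 0],
  [0, 0, 0, -0.15, 0],
  [0, 0, 0, -0.2, 0],
])

```text
time_s: 10.95
tool_pos: [0.5044, 0.1513, 0.1829]
ee_rot: [-1.553, -0.278, 0.277]
ft_force: [0.6, -0.8, -0.2]
finger_gap: 0.0921
```

>>> play_rows([
  [0, 0, 0, -0.5, 0],
  [0, 0, 0, -0.8, 0],
  [0, 0, 0, 0, 0],
])

```text
time_s: 11.25
tool_pos: [0.5035, 0.151, 0.1686]
ee_rot: [-1.553, -0.276, 0.279]
ft_force: [0.5, 0.6, -0.0]
finger_gap: 0.0921
```

>>> play_rows([
  [0, 0, 0, -1.5, 0],
  [0, 0, 0, -1.5, 0],
  [0, 0, 0, -1.5, 0],
  [0, 0, 0, -1.0, 0],
  [0, 0, 0, 0, 0],
])

```text
time_s: 11.75
tool_pos: [0.5034, 0.151, 0.1137]
ee_rot: [-1.553, -0.276, 0.279]
ft_force: [-0.2, -0.1, 0.9]
finger_gap: 0.0918
```

>>> play_rows([
  [0, 0, 0, -0.5, 0],
  [0, 0, 0, 0, 0],
  [40, 0, 0, 0, 0],
  [40, 0, 0, 0, 0],
  [40, 0, 0, 0, 0],
  [40, 0, 0, 0, 0],
], squeeze=25)

```text
time_s: 12.35
tool_pos: [0.5047, 0.1513, 0.1103]
ee_rot: [-1.553, -0.278, 0.277]
ft_force: [0.4, -0.0, 1.7]
finger_gap: 0.0884
```

```bash
python3 snap.py 7
```

```text
12.35 [0.5047 0.1513 0.1103] [ 0.41 -0.02  1.67] [0.18 0.01 0.  ] 0.088397712833856
```

View pics/s7.png

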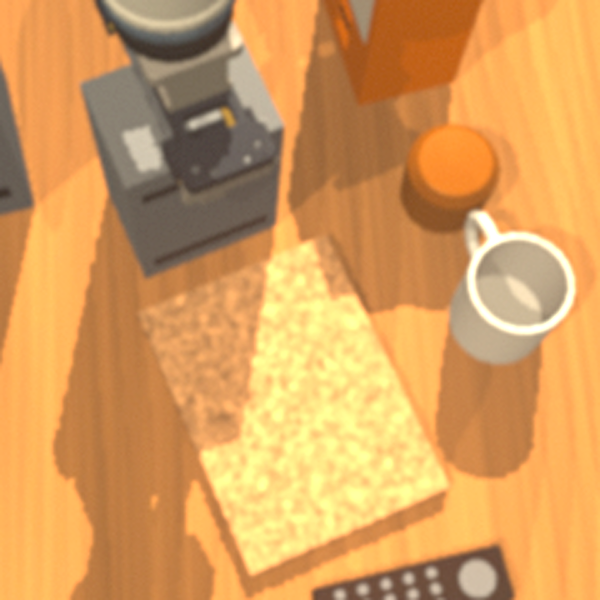

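>>> play_rows([
  [40, 0.13, -0.35, 0, 0],
  [40, 0.13, -0.35, 0, 0],
  [40, 0.13, -0.35, 0, 0],
  [40, 0, 0, 0, 0],
])

```text
time_s: 12.85
tool_pos: [0.5091, 0.1407, 0.1103]
ee_rot: [-1.553, -0.278, 0.276]
ft_force: [2.4, 2.1, 5.1]
finger_gap: 0.0874
```

>>> play_rows([
  [40, 0.13, -0.35, 0, 0],
  [40, 0.13, -0.35, 0, 0],
  [40, 0.13, -0.35, 0, 0],
  [40, 0.07, -0.19, 0, 0],
  [40, 0, 0, 0, 0],
])

```text
time_s: 13.35
tool_pos: [0.5135, 0.1283, 0.1103]
ee_rot: [-1.553, -0.278, 0.276]
ft_force: [2.7, 2.6, 4.5]
finger_gap: 0.088
```

```bash
python3 snap.py 8
```

```text
13.35 [0.5135 0.1283 0.1103] [2.71 2.63 4.51] [ 0.99 -0.04 -0.09] 0.0879829711384581
```

View pics/s8.png

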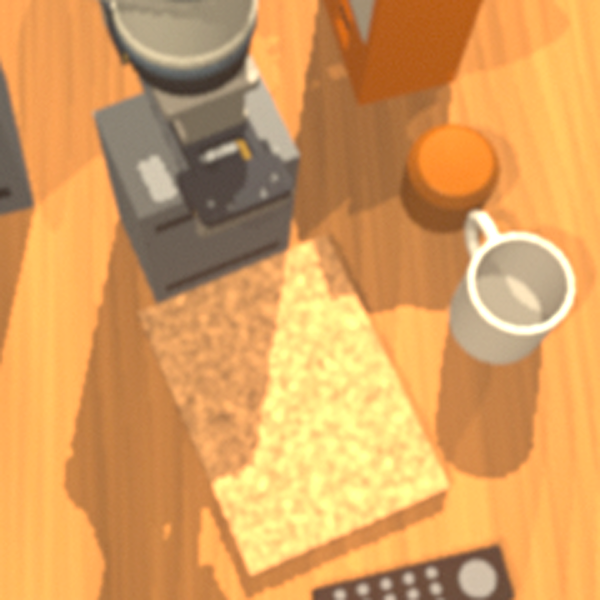

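The base corner moved from (150,272) to (160,298), so the lamp is sliding upright. About 5 mm is left, and I'll feel for the edge.

>>> play_rows([
  [40, 0.07, -0.19, 0, 0],
  [40, 0.035, -0.095, 0, 0],
  [40, 0, 0, 0, 0],
])

```text
time_s: 13.75
tool_pos: [0.5143, 0.1257, 0.1103]
ee_rot: [-1.553, -0.278, 0.277]
ft_force: [1.6, 4.2, 7.1]
finger_gap: 0.0881
```

>>> play_rows([
  [40, 0.035, -0.095, 0, 0],
  [40, 0, 0, 0, 0],
])

```text
time_s: 13.95
tool_pos: [0.5144, 0.1254, 0.1104]
ee_rot: [-1.552, -0.277, 0.277]
ft_force: [0.2, 7.0, 7.6]
finger_gap: 0.0882
```

>>> play_rows([
  [40, 0.035, -0.095, 0, 0],
  [40, 0, 0, 0, 0],
])

```text
time_s: 14.15
tool_pos: [0.5148, 0.124, 0.1103]
ee_rot: [-1.553, -0.278, 0.277]
ft_force: [1.2, 5.4, 2.7]
finger_gap: 0.0879
```

>>> play_rows([
  [40, 0.035, -0.095, 0, 0],
  [40, 0, 0, 0, 0],
])

```text
time_s: 14.35
tool_pos: [0.5148, 0.1238, 0.1103]
ee_rot: [-1.551, -0.278, 0.277]
ft_force: [-0.7, 8.4, 7.3]
finger_gap: 0.0877
```

>>> play_rows([
  [40, 0.035, -0.095, 0, 0],
  [40, 0, 0, 0, 0],
])

```text
time_s: 14.55
tool_pos: [0.5149, 0.1236, 0.1104]
ee_rot: [-1.55, -0.277, 0.277]
ft_force: [-2.0, 12.1, 8.8]
finger_gap: 0.0876
```

```bash
python3 snap.py 9; python3 - <<'E'
import cv2
a=cv2.imread('pics/s9.png')[190:350,100:360];cv2.imwrite('pics/z9.png',cv2.resize(a,None,fx=3,fy=3,interpolation=cv2.INTER_CUBIC))
E
```

```text
14.55 [0.5149 0.1236 0.1104] [-2.01 12.11  8.81] [3.28 0.77 0.39] 0.08756559078541055
```

View pics/z9.png

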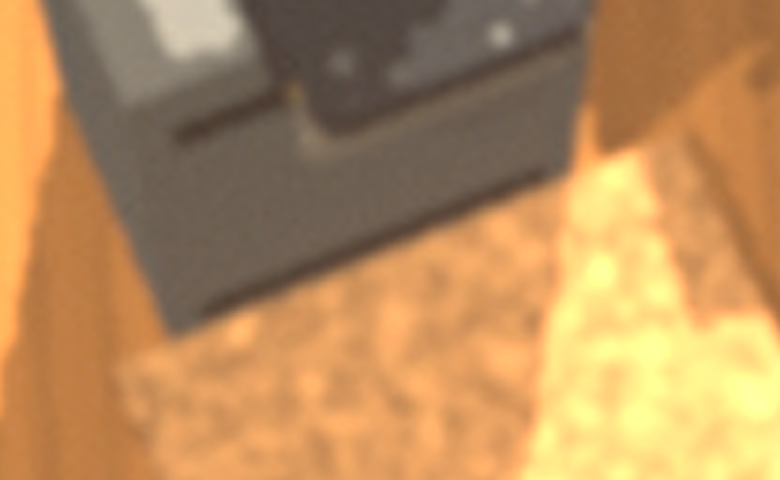

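View pics/s9.png

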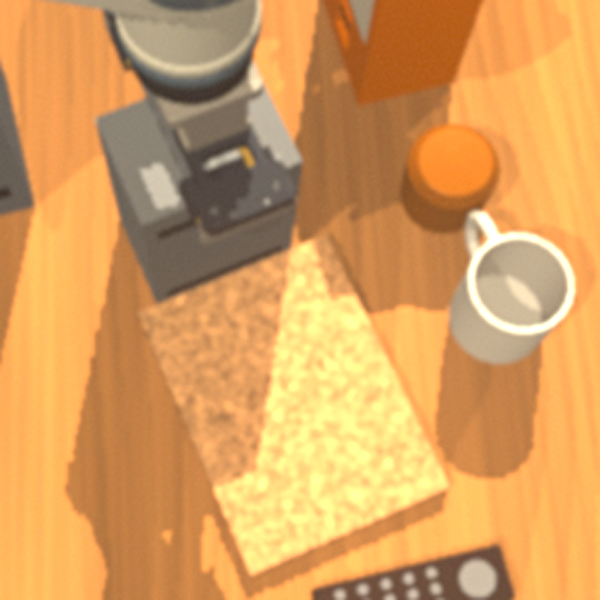

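It is blocked: 12 N and the TCP stuck, and the picture shows the back flush along the plinth's edge with no gap. Next I'll relieve the pressure, release and rise.

>>> play_rows([
  [40, -0.05, 0.14, 0, 0],
  [40, 0, 0, 0, 0],
  [0, 0, 0, 0, 0],
  [0, 0, 0, 0, 0],
  [0, 0, 0, 0, 0],
])

```text
time_s: 15.15
tool_pos: [0.514, 0.1225, 0.1094]
ee_rot: [-1.554, -0.276, 0.279]
ft_force: [-0.3, -0.4, 0.3]
finger_gap: 0.0919
```

>>> play_rows([
  [0, 0, 0, 0.5, 0],
  [0, 0, 0, 1.5, 0],
  [0, 0, 0, 2.5, 0],
  [0, 0, 0, 3, 0],
  [0, 0, 0, 3, 0],
])

```text
time_s: 15.65
tool_pos: [0.5144, 0.1228, 0.2161]
ee_rot: [-1.553, -0.277, 0.278]
ft_force: [0.6, 0.2, -0.3]
finger_gap: 0.0917
```

```bash
python3 snap.py 10
```

```text
15.65 [0.5144 0.1228 0.2161] [ 0.59  0.24 -0.28] [ 0.05 -0.    0.02] 0.09168956670383994
```

View pics/s10.png

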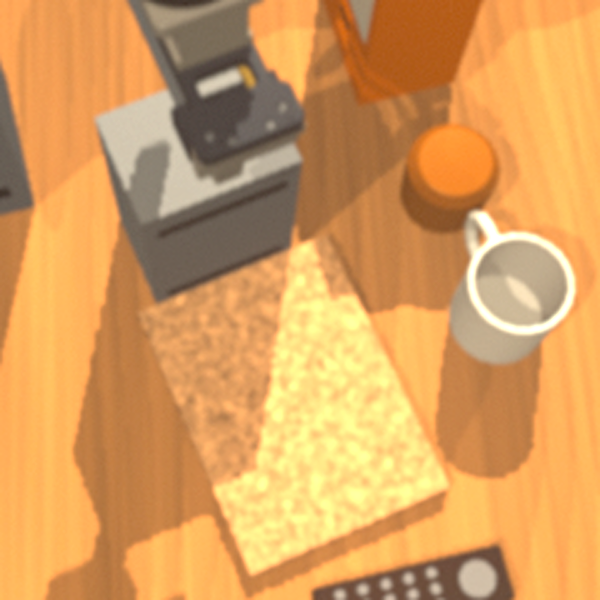

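View pics/t10.png

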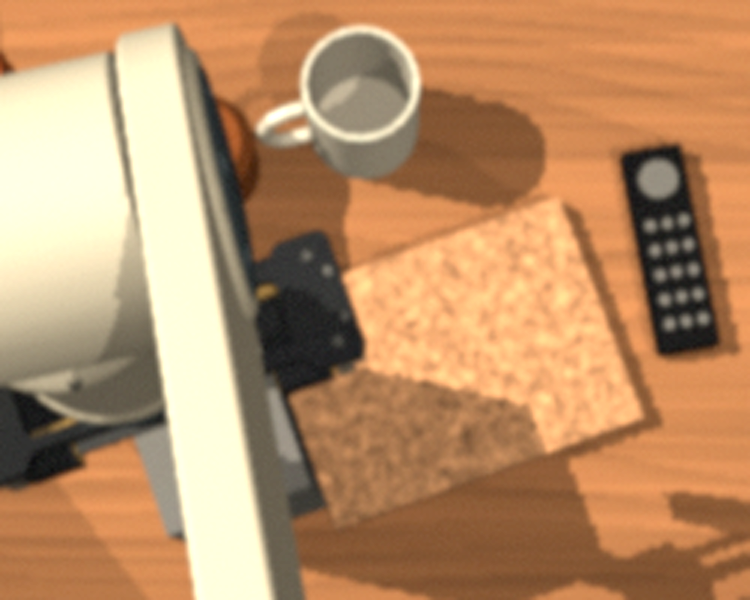

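Standing square at the edge. Next I'll go round to the face side with the jaws across the lamp and push high.

>>> play_rows([
  [20, 0, 0, 1, -8.5],
  [47, -0.35, 1.0, 0, -8.5],
  [47, -0.35, 1.0, 0, -8.5],
  [47, -0.35, 1.0, 0, -8.5],
  [47, -0.35, 1.0, 0, -8.5],
  [47, -0.35, 1.0, 0, -8.5],
  [47, -0.4, 1.0, 0, -8.5],
  [47, -0.4, 0.95, 0, -8.5],
])

```text
time_s: 16.55
tool_pos: [0.4887, 0.1927, 0.2243]
ee_rot: [-1.471, 0.656, -0.655]
ft_force: [-0.2, -0.4, -0.1]
finger_gap: 0.0752
```

>>> play_rows([
  [47, -0.2, 0.6, 0, -8.5],
  [47, 0, 0, 0, -8.5],
  [47, 0, 0, 0, -5],
  [47, 0, 0, -3, 0],
  [47, 0, 0, -2.5, 0],
  [47, 0, 0, 0, 0],
])

```text
time_s: 17.15
tool_pos: [0.4847, 0.1974, 0.1667]
ee_rot: [-1.362, 0.948, -0.943]
ft_force: [-0.2, -0.2, -0.1]
finger_gap: 0.075
```

```bash
python3 snap.py 11; python3 - <<'E'
from bench import r
from h import *
o=r.get_obs(); m=R.from_rotvec(o['ee_rot']).as_matrix();print(np.degrees(np.arctan2(m[1,2],m[0,2]))); t=o['tool_pos']; print("u,v",.345*t[0]-.939*t[1],.939*t[0]+.345*t[1])
E
```

```text
17.15 [0.4847 0.1974 0.1667] [-0.23 -0.16 -0.08] [-0.05  0.06  0.01] 0.07497013811040487
20.26419482023493
u,v -0.01825098379510512 0.5257391865826175
```

View pics/s11.png

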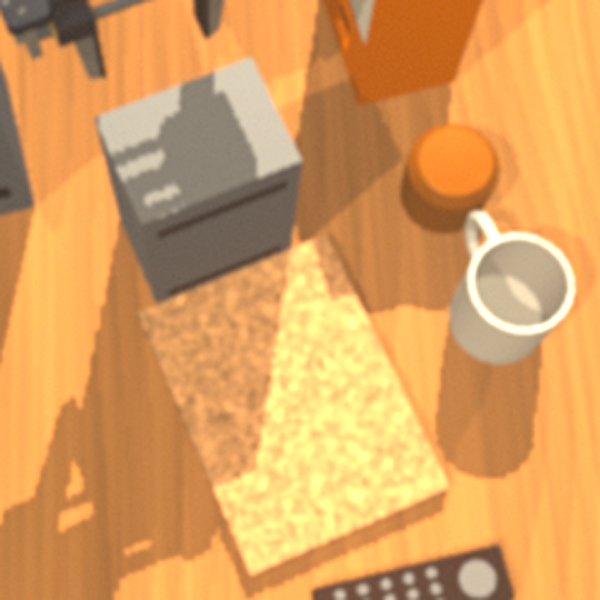

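>>> play_rows([
  [47, 0.41, -1.13, 0, 0],
  [47, 0.34, -0.94, 0, 0],
  [47, 0.17, -0.47, 0, 0],
  [47, 0.17, -0.47, 0, 0],
  [47, 0.17, -0.47, 0, 0],
  [47, 0.17, -0.47, 0, 0],
  [47, 0.17, -0.47, 0, 0],
  [47, 0, 0, 0, 0],
])

```text
time_s: 18.05
tool_pos: [0.5035, 0.1539, 0.1699]
ee_rot: [-1.356, 0.945, -0.945]
ft_force: [-0.7, -0.4, 0.0]
finger_gap: 0.0749
```

```bash
python3 snap.py 12
```

```text
18.05 [0.5035 0.1539 0.1699] [-0.73 -0.36  0.01] [-0.07  0.07 -0.02] 0.07492493654011534
```

View pics/s12.png

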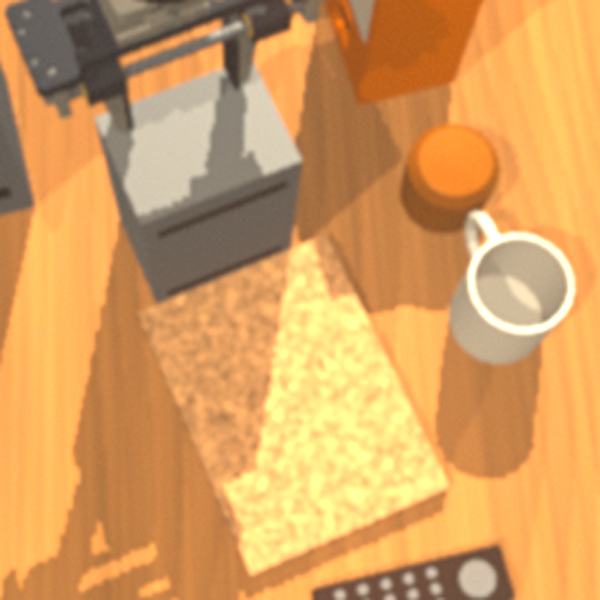

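```bash
python3 - <<'E'
from bench import r
from h import *
o=r.get_obs(); print(o['tool_pos'],o['q'],o['ee_rot'],o['ft_force'])
t=o['tool_pos'];U=np.array([.345,-.939,0]);V=np.array([.939,.345,0])
for du in(-.01,.01):
  for dv in(-.0555,-.0375,.0375,.0555): print(du,dv,((proj("side",t+U*du+V*dv)[0]-[220,110])*2.5).round())
for p in [(97,118),(252,60),(300,158),(140,220)]:
  w=ray_z("side",[(p[0]/2.5+220,p[1]/2.5+110)],.19)[0]; print(p,w,w@U,w@V)
E
```

```text
[0.50332655 0.15439349 0.1699687 ] [ 2.94712418e-01  2.20704661e-01  1.86255535e+00  1.14260579e-04
  1.05836584e+00 -5.86995200e-02] [-1.35586306  0.94515982 -0.94499659] [0.09578543 0.05314431 0.14960881]
-0.01 -0.0555 [101. 130.]
-0.01 -0.0375 [125. 121.]
-0.01 0.0375 [220.  84.]
-0.01 0.0555 [243.  76.]
0.01 -0.0555 [111. 154.]
0.01 -0.0375 [135. 145.]
0.01 0.0375 [231. 107.]
0.01 0.0555 [254.  98.]
(97, 118) [0.44694487 0.14443096 0.19      ] 0.018575307514837023 0.46950990961701367
(252, 60) [0.55816866 0.18397773 0.19      ] 0.019813096552700762 0.5875926900196551
(300, 158) [0.58690014 0.10597635 0.19      ] 0.10296876048493799 0.5876610738761843
(140, 220) [0.47470634 0.06589475 0.19      ] 0.10189851863004891 0.46848293921415474
```

View pics/t12.png

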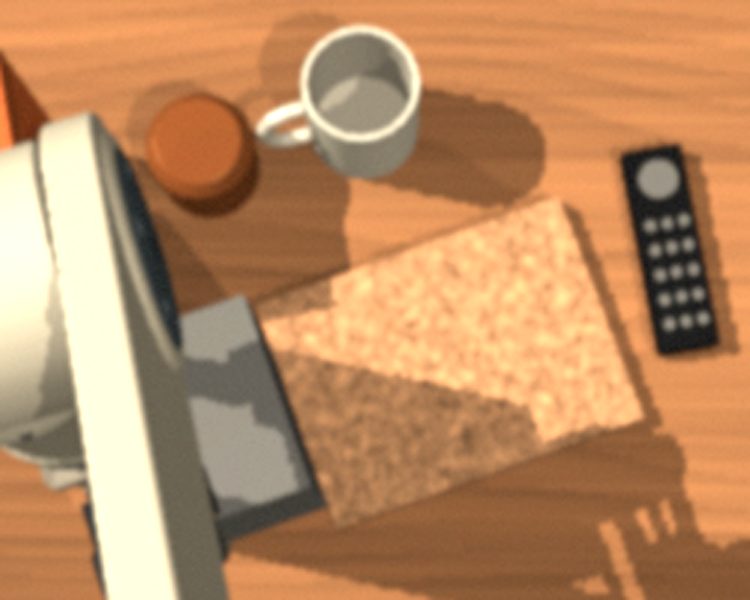

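```bash
python3 - <<'E'
from bench import r,viewer
from h import *
a=viewer.read_camera("side")["frame"];cv2.imwrite("pics/side13.png",a)
cv2.imwrite("pics/z13.png",cv2.resize(a[90:240,210:360],None,fx=5,fy=4,interpolation=cv2.INTER_CUBIC))
print(r.get_obs()['tool_pos'],r.get_obs()['time_s'])
E
```

```text
[0.50327536 0.15451726 0.1699685 ] 18.2
```

View pics/z13.png

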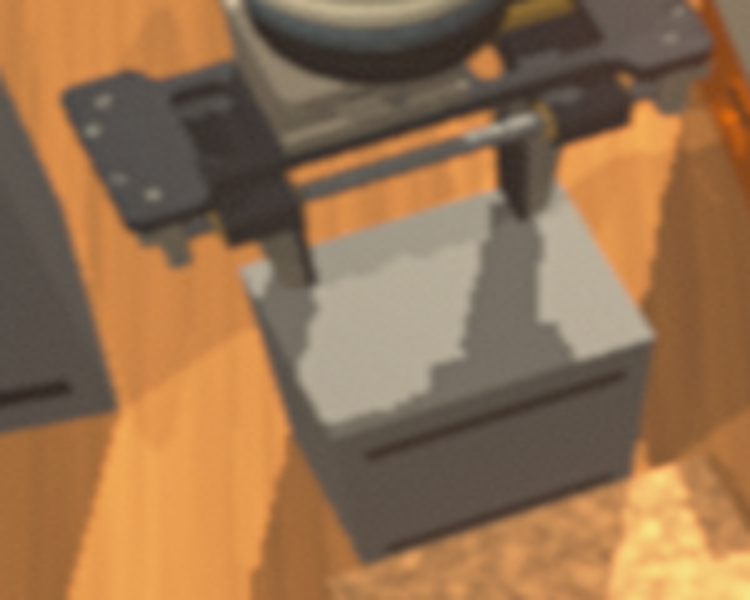

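```bash
python3 - <<'E'
from h import *
S=lambda x,y:(x/2.5+220,y/2.5+110); T=lambda x,y:(x/3+190,y/3+90)
for a,b in [((283,126),(197,313)),((124,188),(265,504)),((84,84),(122,552)),((237,28),(59,362))]: print(tri({"side":S(*a),"top":T(*b)}))
f=lambda x,y:(x/5+210,y/4+90)
U=np.array([.345,-.939,0]);V=np.array([.939,.345,0])
for p in [(295,283),(315,283),(525,218),(242,268),(560,190),(652,338),(335,430)]:
  for z in(.17,.19): w=ray_z("side",[f(*p)],z)[0]; print(p,z,(w@U).round(4),(w@V).round(4))
E
```

```text
(array([0.575, 0.13 , 0.191]), np.float64(1.0))
(array([0.463, 0.087, 0.195]), np.float64(1.2))
(array([0.435, 0.17 , 0.189]), np.float64(1.6))
(array([0.547, 0.212, 0.186]), np.float64(1.3))
(295, 283) 0.17 0.0221 0.4854
(295, 283) 0.19 0.0321 0.4834
(315, 283) 0.17 0.025 0.492
(315, 283) 0.19 0.0348 0.4898
(525, 218) 0.17 0.025 0.5741
(525, 218) 0.19 0.0349 0.5698
(242, 268) 0.17 0.0076 0.4706
(242, 268) 0.19 0.0179 0.469
(560, 190) 0.17 0.017 0.5915
(560, 190) 0.19 0.0271 0.5868
(652, 338) 0.17 0.0975 0.592
(652, 338) 0.19 0.1055 0.5873
(335, 430) 0.17 0.0936 0.4721
(335, 430) 0.19 0.1017 0.4704
```

The fingers seem to overlap the lamp's top with no force and no tilt, which is odd. I'll retreat and watch.

>>> play_rows([
  [47, -0.17, 0.47, 0, 0],
  [47, -0.17, 0.47, 0, 0],
])

```text
time_s: 18.4
tool_pos: [0.4997, 0.1643, 0.1699]
ee_rot: [-1.356, 0.945, -0.945]
ft_force: [-0.6, -0.1, -0.3]
finger_gap: 0.0753
```

```bash
cat > zoom.py <<'E'
import sys
from bench import r,viewer
from h import *
a=viewer.read_camera("side")["frame"]
cv2.imwrite(f"pics/z{sys.argv[1]}.png",cv2.resize(a[90:240,210:360],None,fx=5,fy=4,interpolation=cv2.INTER_CUBIC))
o=r.get_obs();print(o['tool_pos'],o['time_s'],o['ft_force'])
E
python3 zoom.py 14
```

```text
[0.49947873 0.16493101 0.16996902] 18.45 [-1.12661141  1.12928769 -0.0152078 ]
```

View pics/z14.png

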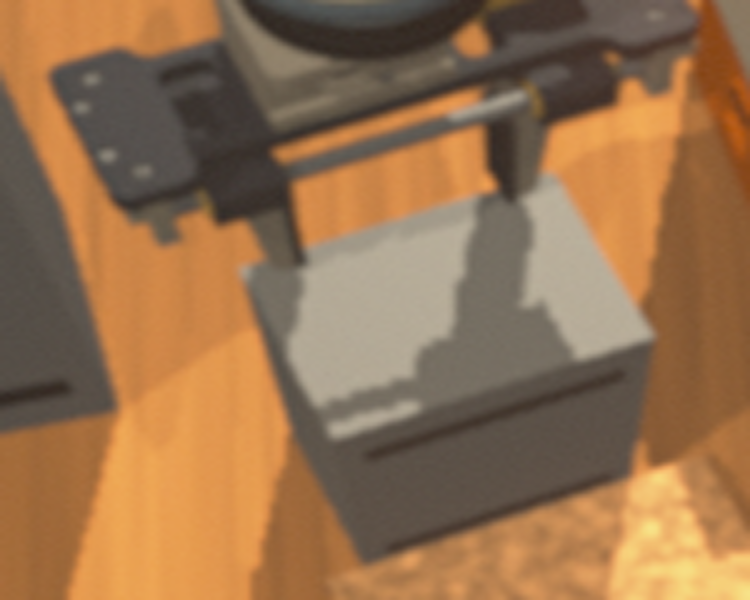

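```bash
python3 - <<'E'
from h import *
U=np.array([.345,-.939,0]);V=np.array([.939,.345,0])
a=cv2.imread("pics/side1.png"); x0,y0,s=170,0,5
im=cv2.resize(a[:80,170:320],None,fx=s,fy=s,interpolation=cv2.INTER_CUBIC)
t=np.array([.48195,.22074,.35656])
for du in(-.01,.01):
  for dv in(-.0555,-.0375,.0375,.0555):
    q=(proj("side",t+U*du+V*dv)[0]-[x0,y0])*s; cv2.circle(im,tuple(q.astype(int)),3,(0,255,0),-1)
cv2.imwrite("pics/z1.png",im)
E
```

```text
(no output)
```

View pics/z1.png

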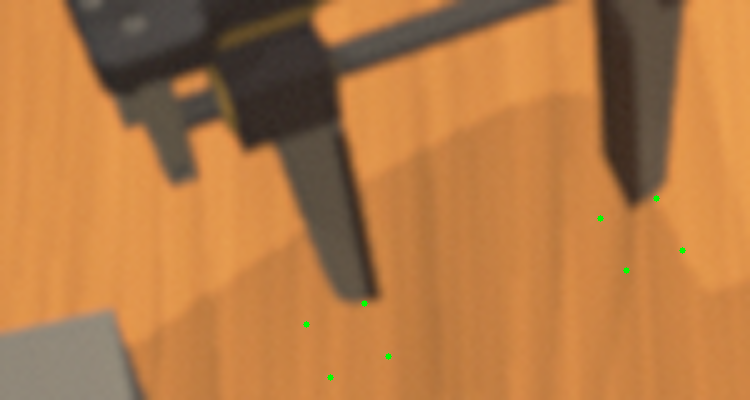

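That explains it: with the jaws open, the real fingertips sit about 20 mm above the reported TCP, so they skimmed just over the lamp's top. I'll back off, lower 30 mm and push again.

>>> play_rows([
  [47, -0.55, 1.5, 0, 0],
  [47, -0.6, 1.65, 0, 0],
  [47, 0, 0, -1.5, 0],
  [47, 0, 0, -1.5, 0],
  [47, 0, 0, 0, 0],
  [47, 0.34, -0.94, 0, 0],
  [47, 0.34, -0.94, 0, 0],
  [47, 0, 0, 0, 0],
])

```text
time_s: 19.25
tool_pos: [0.4961, 0.1754, 0.1407]
ee_rot: [-1.355, 0.945, -0.946]
ft_force: [-0.1, -0.1, -0.5]
finger_gap: 0.0751
```

>>> play_rows([
  [47, 0.17, -0.47, 0, 0],
  [47, 0.17, -0.47, 0, 0],
  [47, 0.17, -0.47, 0, 0],
  [47, 0.17, -0.47, 0, 0],
])

```text
time_s: 19.65
tool_pos: [0.5025, 0.1576, 0.1404]
ee_rot: [-1.355, 0.944, -0.945]
ft_force: [-1.3, 3.6, 3.8]
finger_gap: 0.075
```

```bash
python3 snap.py 15
```

```text
19.65 [0.5025 0.1576 0.1404] [-1.31  3.58  3.77] [0.65 0.09 0.13] 0.07500032655944014
```

View pics/s15.png

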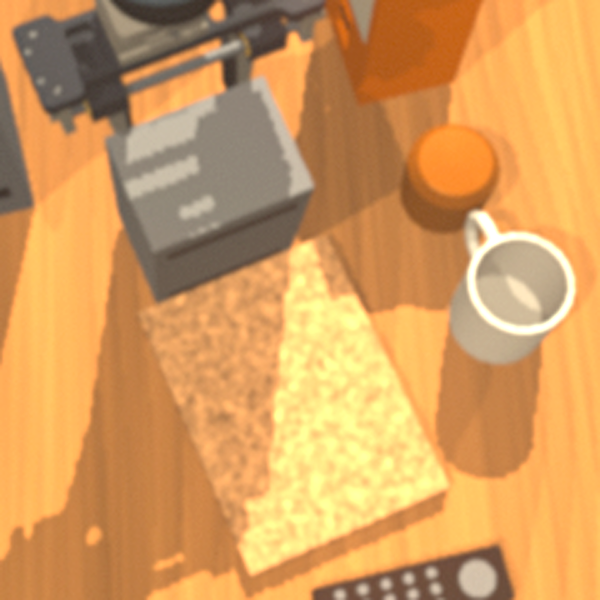

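>>> play_rows([
  [47, 0.17, -0.47, 0, 0],
  [47, 0.17, -0.47, 0, 0],
  [47, 0.17, -0.47, 0, 0],
  [47, 0.17, -0.47, 0, 0],
  [47, 0.17, -0.47, 0, 0],
  [47, 0.17, -0.47, 0, 0],
  [47, 0.17, -0.47, 0, 0],
  [47, 0.17, -0.47, 0, 0],
])

```text
time_s: 20.55
tool_pos: [0.5156, 0.1195, 0.1398]
ee_rot: [-1.356, 0.945, -0.945]
ft_force: [-0.3, 1.2, 1.6]
finger_gap: 0.0749
```

```bash
python3 snap.py 16
```

```text
20.55 [0.5156 0.1195 0.1398] [-0.33  1.24  1.63] [0.14 0.09 0.02] 0.07490520884848648
```

View pics/s16.png

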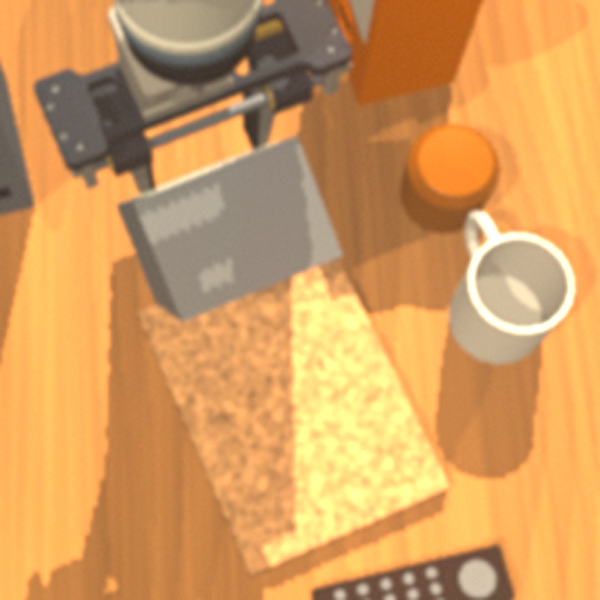

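>>> play_rows([
  [47, 0.17, -0.47, 0, 0],
  [47, 0.17, -0.47, 0, 0],
  [47, 0.1, -0.28, 0, 0],
  [47, 0.1, -0.28, 0, 0],
])

```text
time_s: 21.05
tool_pos: [0.521, 0.1047, 0.1399]
ee_rot: [-1.356, 0.945, -0.945]
ft_force: [0.6, -0.3, -0.4]
finger_gap: 0.0745
```

>>> play_rows([
  [47, 0.1, -0.28, 0, 0],
  [47, 0.1, -0.28, 0, 0],
  [47, 0, 0, 0, 0],
  [47, 0, 0, 0, 0],
])

```text
time_s: 21.45
tool_pos: [0.523, 0.0995, 0.14]
ee_rot: [-1.356, 0.945, -0.945]
ft_force: [0.3, 0.6, -0.2]
finger_gap: 0.0752
```

```bash
python3 snap.py 17
```

```text
21.45 [0.523  0.0995 0.14  ] [ 0.34  0.59 -0.17] [-0.04 -0.02 -0.05] 0.07517184974211828
```

View pics/s17.png

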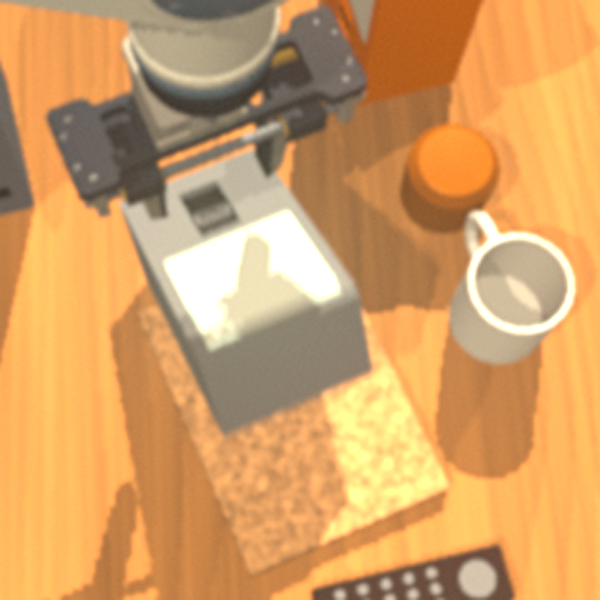

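The lamp now lies on its back, face up, with the slot and knob in view. I'll rise, step back and shut the fingers for a clear look.

>>> play_rows([
  [255, 0, 0, 4, 0],
  [255, 0, 0, 4, 0],
  [255, 0, 0, 2, 0],
  [255, -1.3, 3.7, 0, 0],
  [255, -1.4, 3.8, 0, 0],
  [255, -1.4, 3.8, 0, 0],
  [255, 0, 0, 0, 0],
  [255, 0, 0, 0, 0],
], squeeze=10)

```text
time_s: 22.35
tool_pos: [0.4817, 0.213, 0.24]
ee_rot: [-1.357, 0.943, -0.943]
ft_force: [1.1, 0.5, 0.4]
finger_gap: 0.0132
```

```bash
python3 snap.py 18;python3 - <<'E'
from bench import viewer
from h import *
for n in("side","top"): cv2.imwrite(f"pics/{n}18.png",viewer.read_camera(n)["frame"])
E
```

```text
22.35 [0.4817 0.213  0.24  ] [1.09 0.51 0.37] [-0.1   0.05  0.01] 0.013162562395609038
```

View pics/s18.png

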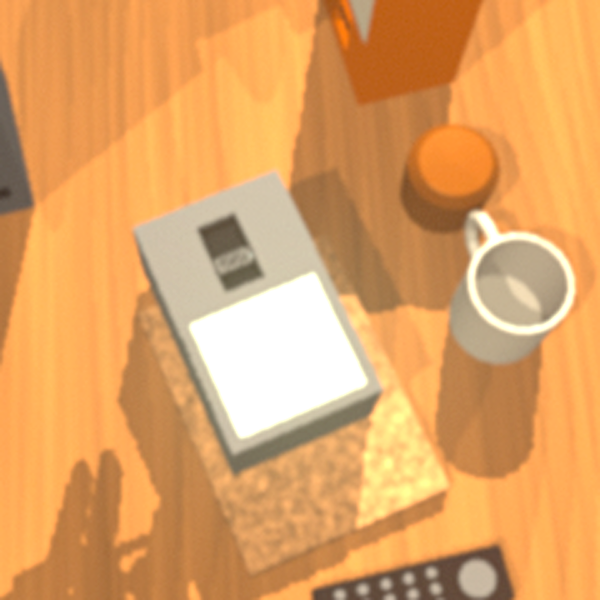

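View pics/t18.png

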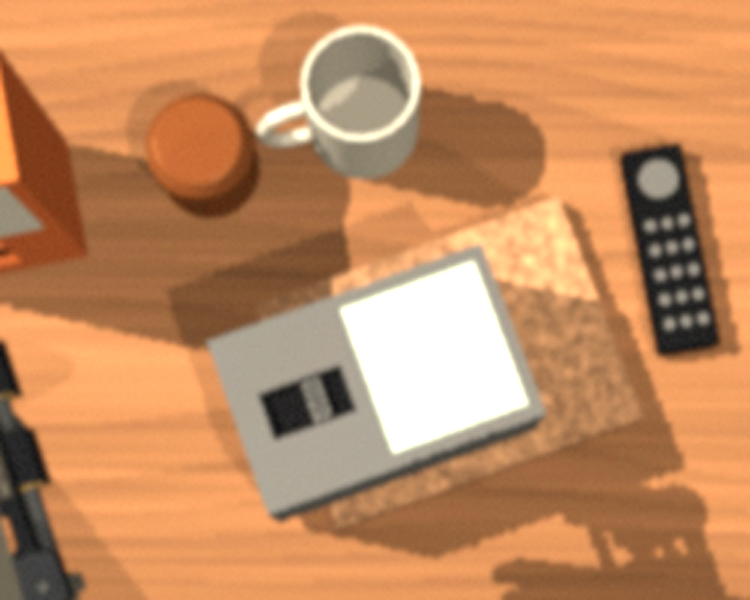

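View pics/side18.png

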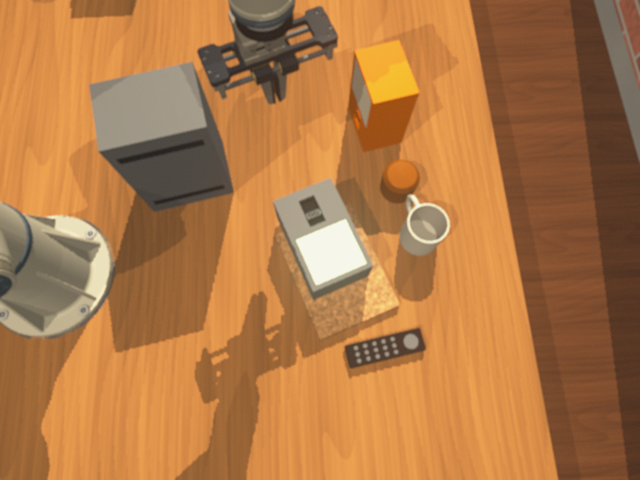

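```bash
cat > fitlie.py <<'E'
from h import *
S=lambda x,y:(x/2.5+220,y/2.5+110); T=lambda x,y:(x/3+190,y/3+90)
pl=[(0,.06,.104),(0,-.06,.104),(.19,-.06,.104),(.19,.06,.104),(.02,.016,.104),(.02,-.016,.104),(.076,-.016,.104),(.076,.016,.104)]
o={"side":{0:S(277,173),1:S(135,232),4:S(236,213),5:S(198,228),6:S(225,291),7:S(263,275)},
"top":{0:T(208,340),1:T(275,518),3:T(483,250),2:T(541,412),4:T(262,395),5:T(275,437),6:T(355,410),7:T(340,367)}}
for k in (["side"],["top"],["side","top"]):
    p,res=fit(pl,{n:o[n] for n in k},[.5,.1,-1.22]); print(k,p,abs(res).max())
c,s=np.cos(p[2]),np.sin(p[2]); A=np.array([c,s]);B=np.array([-s,c])
for n,uv in (("side",S(234,262)),("top",T(318,398))):
    w=ray_z(n,[uv],.103)[0][:2]-p[:2]; print(n,"knob z_l %.4f y %.4f"%(w@A,w@B))
print("slot gap centre",p[:2]+.033*A,"dir",A)
E
python3 fitlie.py
python3 - <<'E'
from h import *
from bench import r
t=r.get_obs()['tool_pos']; q=proj("side",t)[0]; print(t,q)
a=cv2.imread("pics/side18.png");x0,y0,s=220,50,7
im=cv2.resize(a[y0:y0+80,x0:x0+110],None,fx=s,fy=s,interpolation=cv2.INTER_CUBIC)
for dz,c in((0,(0,255,0)),(.02,(255,0,0))):
    p=(proj("side",t+[0,0,dz])[0]-[x0,y0])*s; cv2.circle(im,tuple(p.astype(int)),3,c,-1)
cv2.imwrite("pics/z18.png",im)
E
```

```text
['side'] [ 0.52001123  0.11574788 -1.21557298] 1.6978116003256787
['top'] [ 0.51573392  0.1133425  -1.21321871] 2.235627468124733
['side', 'top'] [ 0.51815568  0.11436968 -1.22121059] 2.8168103704368264
side knob z_l 0.0548 y 0.0019
top knob z_l 0.0551 y -0.0013
slot gap centre [0.52945847 0.08336569] dir [ 0.34250863 -0.93951468]
[0.48239245 0.2115402  0.2399285 ] [275.66152602 106.98758824]
```

View pics/z18.png

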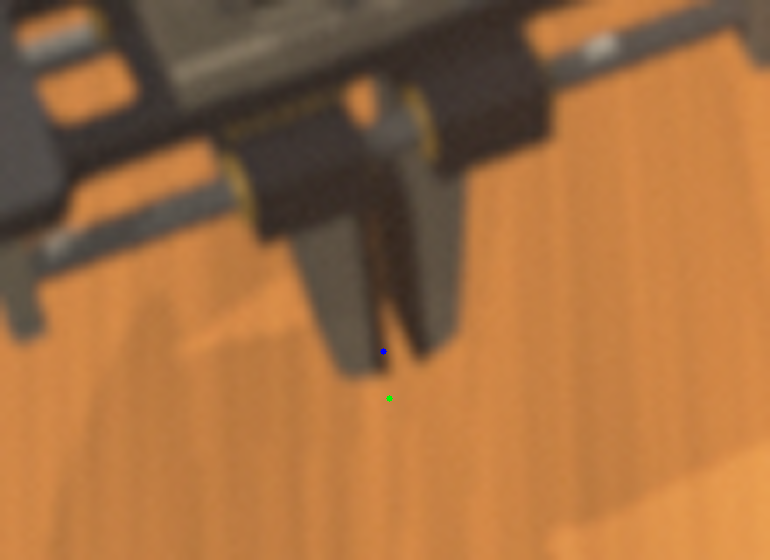

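>>> play_rows([
  [255, 0, 0, -4, 0],
  [255, 0, 0, -4, 0],
  [255, 0, 0, -4, 0],
  [255, 0, 0, -4, 0],
  [255, 0, 0, -4, 0],
  [255, 0, 0, 0, 0],
  [255, 0, 0, 0, 0],
])

```text
time_s: 23.25
tool_pos: [0.4821, 0.2118, 0.0402]
ee_rot: [-1.357, 0.947, -0.945]
ft_force: [0.3, -0.6, 0.6]
finger_gap: 0.0005
```

>>> play_rows([
  [255, 0, 0, -0.5, 0],
  [255, 0, 0, -0.5, 0],
  [255, 0, 0, -0.3, 0],
  [255, 0, 0, 0, 0],
])

```text
time_s: 23.65
tool_pos: [0.4822, 0.2126, 0.0273]
ee_rot: [-1.355, 0.945, -0.945]
ft_force: [-0.8, 0.0, -0.1]
finger_gap: 0.0006
```

```bash
python3 zoom.py 19; python3 - <<'E'
from bench import r
print(r.get_obs()['finger_gap'])
E
```

```text
[0.48214442 0.21260475 0.02732627] 23.7 [ 0.65441307  0.14275077 -0.37327432]
0.0002685435711273304
```

View pics/z19.png

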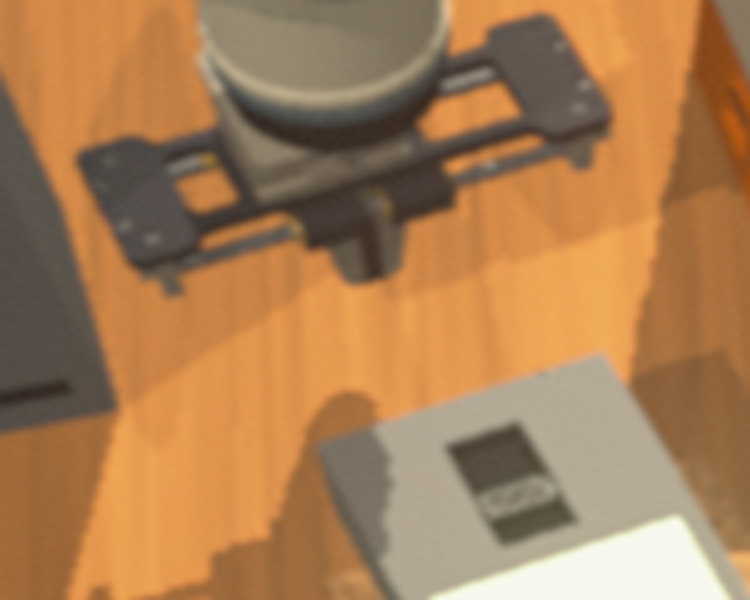

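>>> play_rows([
  [255, 0, 0, -0.4, 0],
  [255, 0, 0, -0.3, 0],
  [255, 0, 0, 0, 0],
])

```text
time_s: 24.0
tool_pos: [0.4817, 0.2124, 0.0195]
ee_rot: [-1.357, 0.945, -0.945]
ft_force: [0.1, 0.2, -0.4]
finger_gap: 0.0006
```

>>> play_rows([
  [255, 0, 0, -0.3, 0],
  [255, 0, 0, -0.2, 0],
  [255, 0, 0, 0, 0],
])

```text
time_s: 24.3
tool_pos: [0.4818, 0.2124, 0.0146]
ee_rot: [-1.357, 0.945, -0.945]
ft_force: [0.3, -0.0, -0.4]
finger_gap: 0.0004
```

>>> play_rows([
  [255, 0, 0, -0.3, 0],
  [255, 0, 0, -0.2, 0],
  [255, 0, 0, 0, 0],
])

```text
time_s: 24.6
tool_pos: [0.4818, 0.2124, 0.0097]
ee_rot: [-1.356, 0.945, -0.945]
ft_force: [-0.6, 0.5, 0.5]
finger_gap: 0.0006
```

>>> play_rows([
  [255, 0, 0, -0.2, 0],
  [255, 0, 0, -0.2, 0],
  [255, 0, 0, 0, 0],
])

```text
time_s: 24.9
tool_pos: [0.4818, 0.2125, 0.0057]
ee_rot: [-1.356, 0.945, -0.945]
ft_force: [0.0, -0.1, -0.1]
finger_gap: 0.0007
```

>>> play_rows([
  [255, 0, 0, -0.15, 0],
  [255, 0, 0, -0.15, 0],
  [255, 0, 0, 0, 0],
])

```text
time_s: 25.2
tool_pos: [0.4819, 0.2125, 0.0028]
ee_rot: [-1.356, 0.945, -0.945]
ft_force: [0.1, 0.2, 0.3]
finger_gap: 0.0004
```

>>> play_rows([
  [255, 0, 0, -0.15, 0],
  [255, 0, 0, -0.15, 0],
  [255, 0, 0, 0, 0],
])

```text
time_s: 25.5
tool_pos: [0.4819, 0.2125, -0.0002]
ee_rot: [-1.356, 0.945, -0.945]
ft_force: [0.0, -0.9, -0.1]
finger_gap: 0.0003
```

>>> play_rows([
  [255, 0, 0, -0.2, 0],
  [255, 0, 0, 0, 0],
])

```text
time_s: 25.7
tool_pos: [0.4819, 0.2125, -0.0022]
ee_rot: [-1.356, 0.945, -0.945]
ft_force: [0.6, 0.1, -0.9]
finger_gap: 0.0003
```

>>> play_rows([
  [255, 0, 0, -0.2, 0],
  [255, 0, 0, 0, 0],
])

```text
time_s: 25.9
tool_pos: [0.4819, 0.2125, -0.0042]
ee_rot: [-1.356, 0.945, -0.945]
ft_force: [0.1, 0.9, -0.3]
finger_gap: 0.0005
```

```bash
python3 zoom.py 20
```

```text
[ 0.48192178  0.21247935 -0.00416284] 25.95 [-0.18307529 -0.5668672  -1.71409677]
```

View pics/z20.png

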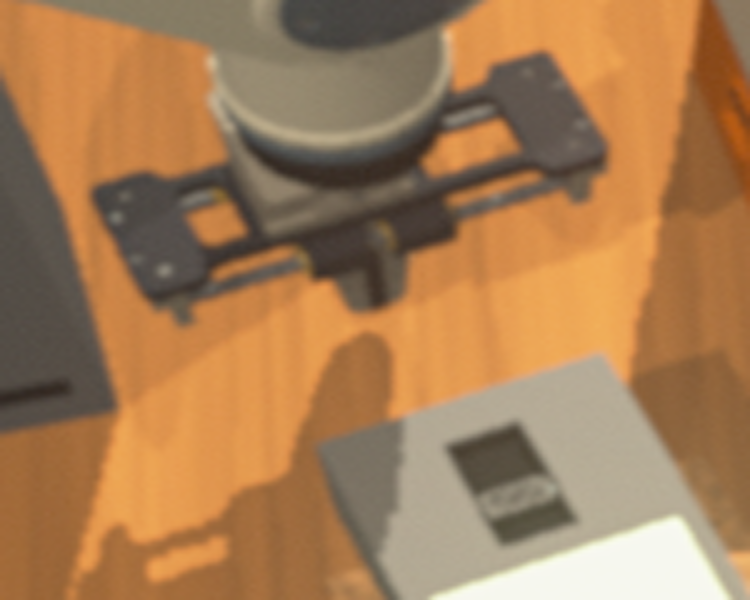

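The shadow still hasn't met the fingertip, so the true tip is well above the reported TCP. I'll continue down to calibrate it.

>>> play_rows([
  [255, 0, 0, -0.2, 0],
  [255, 0, 0, -0.2, 0],
  [255, 0, 0, 0, 0],
])

```text
time_s: 26.25
tool_pos: [0.4818, 0.2125, -0.0083]
ee_rot: [-1.356, 0.945, -0.945]
ft_force: [-0.1, -0.6, -0.0]
finger_gap: 0.0007
```

>>> play_rows([
  [255, 0, 0, -0.15, 0],
  [255, 0, 0, -0.15, 0],
  [255, 0, 0, 0, 0],
])

```text
time_s: 26.55
tool_pos: [0.4819, 0.2125, -0.0113]
ee_rot: [-1.356, 0.945, -0.945]
ft_force: [-0.4, -0.6, 0.4]
finger_gap: 0.0005
```

>>> play_rows([
  [255, 0, 0, -0.2, 0],
  [255, 0, 0, 0, 0],
])

```text
time_s: 26.75
tool_pos: [0.4819, 0.2125, -0.0132]
ee_rot: [-1.356, 0.945, -0.945]
ft_force: [-0.5, 0.3, 0.2]
finger_gap: 0.0003
```

>>> play_rows([
  [255, 0, 0, -0.2, 0],
  [255, 0, 0, 0, 0],
])

```text
time_s: 26.95
tool_pos: [0.4819, 0.2124, -0.0152]
ee_rot: [-1.356, 0.945, -0.945]
ft_force: [-0.6, -0.1, -0.2]
finger_gap: 0.0004
```

>>> play_rows([
  [255, 0, 0, -0.2, 0],
  [255, 0, 0, 0, 0],
])

```text
time_s: 27.15
tool_pos: [0.4819, 0.2125, -0.0172]
ee_rot: [-1.356, 0.945, -0.945]
ft_force: [-0.1, 0.3, -0.1]
finger_gap: -0.0
```

>>> play_rows([
  [255, 0, 0, -0.1, 0],
  [255, 0, 0, 0, 0],
])

```text
time_s: 27.35
tool_pos: [0.482, 0.2125, -0.0181]
ee_rot: [-1.356, 0.945, -0.945]
ft_force: [-0.6, -0.1, 0.5]
finger_gap: 0.0006
```

>>> play_rows([
  [255, 0, 0, -0.1, 0],
  [255, 0, 0, 0, 0],
])

```text
time_s: 27.55
tool_pos: [0.482, 0.2125, -0.0191]
ee_rot: [-1.356, 0.945, -0.945]
ft_force: [0.4, 0.2, -0.3]
finger_gap: 0.0006
```

>>> play_rows([
  [255, 0, 0, -0.1, 0],
  [255, 0, 0, 0, 0],
])

```text
time_s: 27.75
tool_pos: [0.482, 0.2125, -0.0201]
ee_rot: [-1.356, 0.945, -0.945]
ft_force: [-0.4, -0.1, -0.2]
finger_gap: 0.0003
```

>>> play_rows([
  [255, 0, 0, -0.1, 0],
  [255, 0, 0, 0, 0],
])

```text
time_s: 27.95
tool_pos: [0.4819, 0.2125, -0.0211]
ee_rot: [-1.356, 0.945, -0.945]
ft_force: [0.2, -0.4, -0.5]
finger_gap: 0.0009
```

```bash
python3 zoom.py 21
```

```text
[ 0.48200553  0.21250384 -0.02105565] 28.0 [-0.40657884  0.25229167 -0.18120282]
```

View pics/z21.png

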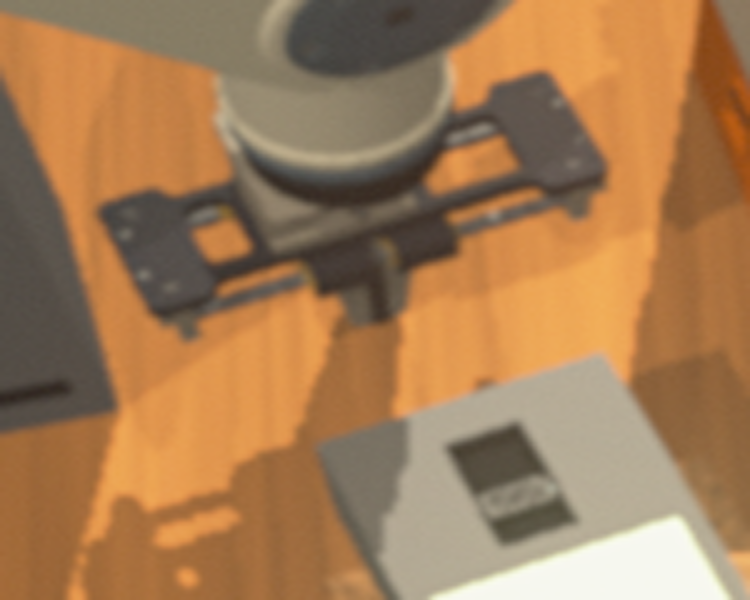

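>>> play_rows([
  [255, 0, 0, -0.1, 0],
  [255, 0, 0, 0, 0],
])

```text
time_s: 28.2
tool_pos: [0.482, 0.2125, -0.0221]
ee_rot: [-1.356, 0.945, -0.945]
ft_force: [0.9, 0.1, 0.3]
finger_gap: 0.0002
```

>>> play_rows([
  [255, 0, 0, -0.1, 0],
  [255, 0, 0, 0, 0],
])

```text
time_s: 28.4
tool_pos: [0.482, 0.2125, -0.0231]
ee_rot: [-1.356, 0.945, -0.945]
ft_force: [0.3, -0.0, -0.6]
finger_gap: 0.0005
```

>>> play_rows([
  [255, 0, 0, -0.1, 0],
  [255, 0, 0, 0, 0],
])

```text
time_s: 28.6
tool_pos: [0.4819, 0.2125, -0.0241]
ee_rot: [-1.356, 0.945, -0.945]
ft_force: [0.8, -1.0, -0.3]
finger_gap: 0.0005
```

>>> play_rows([
  [255, 0, 0, -0.1, 0],
  [255, 0, 0, 0, 0],
])

```text
time_s: 28.8
tool_pos: [0.4819, 0.2125, -0.0251]
ee_rot: [-1.356, 0.945, -0.945]
ft_force: [-0.2, 0.6, -0.3]
finger_gap: 0.0009
```

>>> play_rows([
  [255, 0, 0, -0.1, 0],
  [255, 0, 0, 0, 0],
])

```text
time_s: 29.0
tool_pos: [0.482, 0.2125, -0.0252]
ee_rot: [-1.356, 0.945, -0.945]
ft_force: [-3.3, -1.4, 12.6]
finger_gap: 0.0002
```

>>> play_rows([
  [255, 0, 0, -0.1, 0],
  [255, 0, 0, 0, 0],
])

```text
time_s: 29.2
tool_pos: [0.482, 0.2125, -0.0253]
ee_rot: [-1.356, 0.945, -0.945]
ft_force: [-6.6, -3.8, 27.3]
finger_gap: 0.0003
```

Contact at reported z = −25 mm, so the true tip is 25 mm above the reported TCP height. Now I'll hover over the slot's open part.

>>> play_rows([
  [255, 0, 0, 1, 0],
  [255, 0, 0, 4, 0],
  [255, 0, 0, 4, 0],
  [255, 0, 0, 4, 0],
  [255, 0, 0, 3, 0],
  [255, 1.58, -4.3, 0, 0],
  [255, 1.58, -4.3, 0, 0],
  [255, 1.57, -4.3, 0, 0],
])

```text
time_s: 30.0
tool_pos: [0.5298, 0.0824, 0.1337]
ee_rot: [-1.356, 0.943, -0.944]
ft_force: [1.1, 0.1, 0.0]
finger_gap: 0.0002
```

>>> play_rows([
  [255, 0, 0, -1.2, 0],
  [255, 0, 0, -1.2, 0],
  [255, 0, 0, 0, 0],
])

```text
time_s: 30.3
tool_pos: [0.5274, 0.084, 0.107]
ee_rot: [-1.358, 0.947, -0.943]
ft_force: [-0.0, 0.0, -0.4]
finger_gap: 0.0005
```

```bash
python3 zoom.py 22;  python3 - <<'E'
from h import *
from bench import r
o=r.get_obs();t=o['tool_pos']; m=R.from_rotvec(o['ee_rot']).as_matrix();print(np.degrees(np.arctan2(m[1,2],m[0,2])))
U=np.array([.345,-.939,0]);V=np.array([.939,.345,0]);print(t@U,t@V)
im=cv2.imread("pics/z22.png")
f=lambda P:tuple(((proj("side",P)[0]-[210,90])*[5,4]).astype(int))
cv2.circle(im,f(t+[0,0,.025]),3,(0,255,0),-1); cv2.circle(im,f(t*[1,1,0]+[0,0,.104]),3,(0,0,255),-1)
cv2.imwrite("pics/z22b.png",im)
E
```

```text
[0.52788328 0.08434653 0.10779444] 30.35 [ 0.35371886 -1.55708179  0.40812794]
20.313304760177115
0.10291834317322679 0.52478195178224
```

View pics/z22b.png

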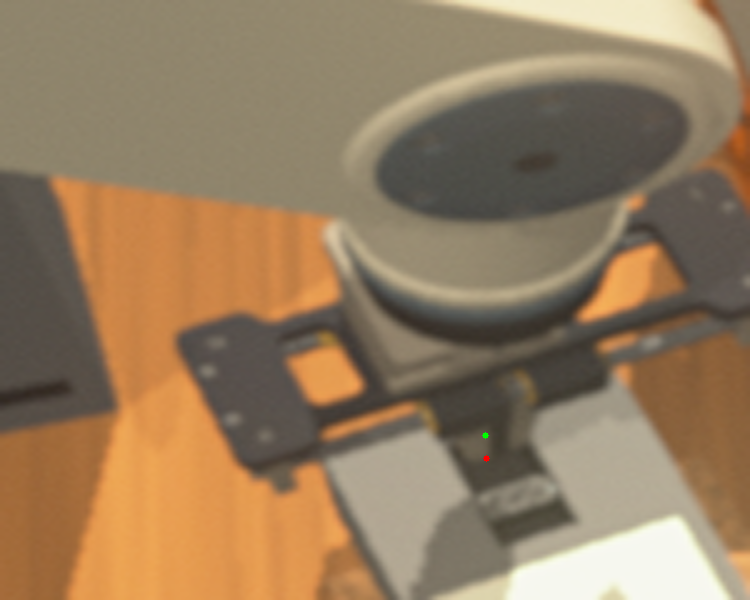

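>>> play_rows([
  [255, 0.16, 0, -0.8, 0],
  [255, 0, 0, -0.8, 0],
  [255, 0, 0, -0.6, 0],
  [255, 0, 0, 0, 0],
  [255, 0, 0, 0, 0],
])

```text
time_s: 30.85
tool_pos: [0.5307, 0.0837, 0.0868]
ee_rot: [-1.356, 0.945, -0.944]
ft_force: [0.5, -0.2, 0.6]
finger_gap: 0.0001
```

```bash
python3 zoom.py 23
```

```text
[0.53097772 0.08362551 0.08703325] 30.9 [ 0.31816622  0.59433317 -0.97574604]
```

View pics/z23.png

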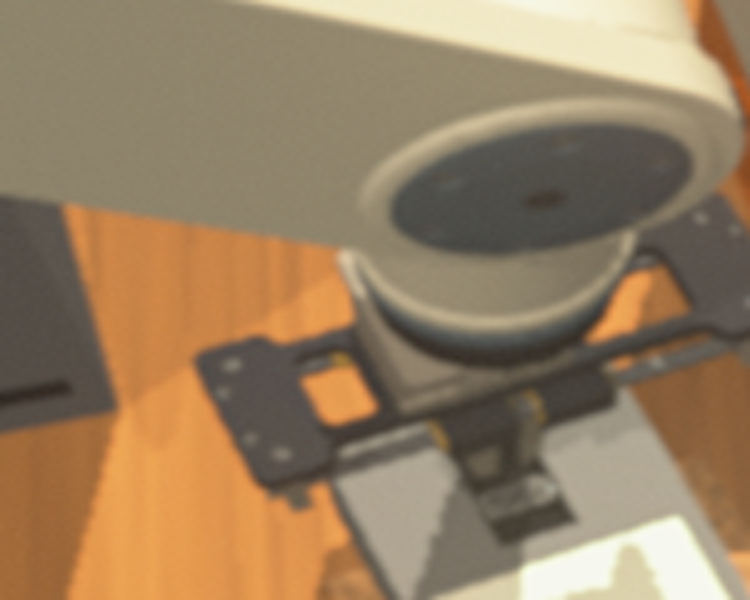

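>>> play_rows([
  [255, -0.12, 0.22, -0.3, 0],
  [255, 0, 0, -0.2, 0],
  [255, 0, 0, 0, 0],
])

```text
time_s: 31.2
tool_pos: [0.5295, 0.0857, 0.0818]
ee_rot: [-1.356, 0.945, -0.945]
ft_force: [-0.2, 0.5, 0.2]
finger_gap: 0.0005
```

>>> play_rows([
  [255, 0, 0, -0.15, 0],
  [255, 0, 0, 0, 0],
])

```text
time_s: 31.4
tool_pos: [0.5297, 0.0857, 0.0804]
ee_rot: [-1.356, 0.945, -0.945]
ft_force: [0.1, -0.6, 0.3]
finger_gap: 0.0005
```

>>> play_rows([
  [255, 0, 0, -0.1, 0],
  [255, 0, 0, 0, 0],
])

```text
time_s: 31.6
tool_pos: [0.5297, 0.0857, 0.0794]
ee_rot: [-1.356, 0.945, -0.945]
ft_force: [0.0, -0.2, 0.1]
finger_gap: 0.0006
```

>>> play_rows([
  [255, 0, 0, -0.1, 0],
  [255, 0, 0, 0, 0],
])

```text
time_s: 31.8
tool_pos: [0.5296, 0.0857, 0.0784]
ee_rot: [-1.356, 0.945, -0.945]
ft_force: [0.2, 0.7, -0.2]
finger_gap: 0.0006
```

>>> play_rows([
  [255, 0, 0, -0.1, 0],
  [255, 0, 0, 0, 0],
])

```text
time_s: 32.0
tool_pos: [0.5296, 0.0857, 0.0774]
ee_rot: [-1.356, 0.945, -0.945]
ft_force: [0.2, -0.3, -0.7]
finger_gap: 0.0002
```

>>> play_rows([
  [255, 0, 0, -0.1, 0],
  [255, 0, 0, 0, 0],
])

```text
time_s: 32.2
tool_pos: [0.5296, 0.0857, 0.0764]
ee_rot: [-1.356, 0.945, -0.945]
ft_force: [-0.1, -0.4, -0.1]
finger_gap: 0.0
```

>>> play_rows([
  [255, 0, 0, -0.1, 0],
  [255, 0, 0, 0, 0],
])

```text
time_s: 32.4
tool_pos: [0.5297, 0.0857, 0.0754]
ee_rot: [-1.356, 0.945, -0.945]
ft_force: [0.0, -0.1, 1.4]
finger_gap: 0.0007
```

>>> play_rows([
  [255, 0, 0, -0.1, 0],
  [255, 0, 0, 0, 0],
])

```text
time_s: 32.6
tool_pos: [0.5296, 0.0857, 0.0744]
ee_rot: [-1.356, 0.945, -0.945]
ft_force: [-1.0, 1.4, 0.9]
finger_gap: 0.0006
```

```bash
python3 zoom.py 24
```

```text
[0.52968556 0.08571191 0.07443455] 32.65 [-0.19339137 -0.45861687 -0.45626356]
```

View pics/z24.png

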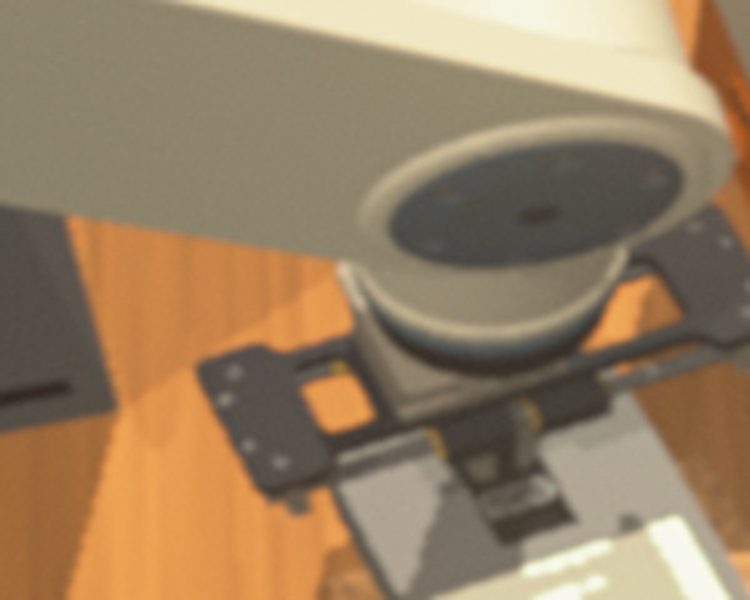

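>>> play_rows([
  [255, 0, 0, -0.1, 0],
  [255, 0.07, -0.19, 0, 0],
  [255, 0.07, -0.19, 0, 0],
  [255, 0, 0, 0, 0],
])

```text
time_s: 33.05
tool_pos: [0.5313, 0.0816, 0.0735]
ee_rot: [-1.356, 0.945, -0.945]
ft_force: [-0.7, 0.8, 0.4]
finger_gap: 0.0005
```

>>> play_rows([
  [255, 0.07, -0.19, 0, 0],
  [255, 0.07, -0.19, 0, 0],
  [255, 0, 0, 0, 0],
])

```text
time_s: 33.35
tool_pos: [0.5325, 0.078, 0.0735]
ee_rot: [-1.356, 0.945, -0.945]
ft_force: [0.3, 0.8, -0.0]
finger_gap: 0.0006
```

>>> play_rows([
  [255, 0.07, -0.19, 0, 0],
  [255, 0.07, -0.19, 0, 0],
  [255, 0, 0, 0, 0],
])

```text
time_s: 33.65
tool_pos: [0.534, 0.0741, 0.0735]
ee_rot: [-1.356, 0.945, -0.945]
ft_force: [-0.6, -0.5, 0.9]
finger_gap: 0.0005
```

```bash
python3 zoom.py 25
```

```text
[0.53402177 0.07412131 0.07348911] 33.7 [ 0.49714891 -0.15169771  0.13929965]
```

View pics/z25.png

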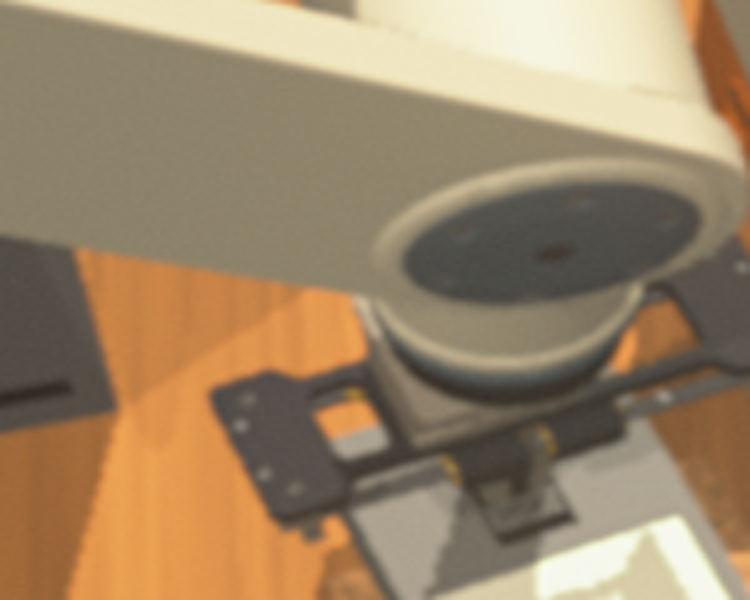

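>>> play_rows([
  [255, 0.07, -0.19, 0, 0],
  [255, 0.07, -0.19, 0, 0],
])

```text
time_s: 33.9
tool_pos: [0.5353, 0.0705, 0.0735]
ee_rot: [-1.356, 0.945, -0.945]
ft_force: [-0.1, 1.6, -0.0]
finger_gap: 0.0005
```

>>> play_rows([
  [255, 0.07, -0.19, 0, 0],
  [255, 0.07, -0.19, 0, 0],
])

```text
time_s: 34.1
tool_pos: [0.5367, 0.0668, 0.0735]
ee_rot: [-1.356, 0.945, -0.945]
ft_force: [-0.5, 4.9, 1.7]
finger_gap: 0.0005
```

```bash
python3 - <<'E'
from bench import viewer,r
from h import *
a=viewer.read_camera("side")["frame"]
cv2.imwrite("pics/z26.png",cv2.resize(a[185:245,280:360],None,fx=9,fy=9,interpolation=cv2.INTER_CUBIC))
o=r.get_obs();print(o['tool_pos'],o['ft_force'])
E
```

```text
[0.53670861 0.06669931 0.07349334] [-1.65618784  3.01118395  0.77240688]
```

View pics/z26.png

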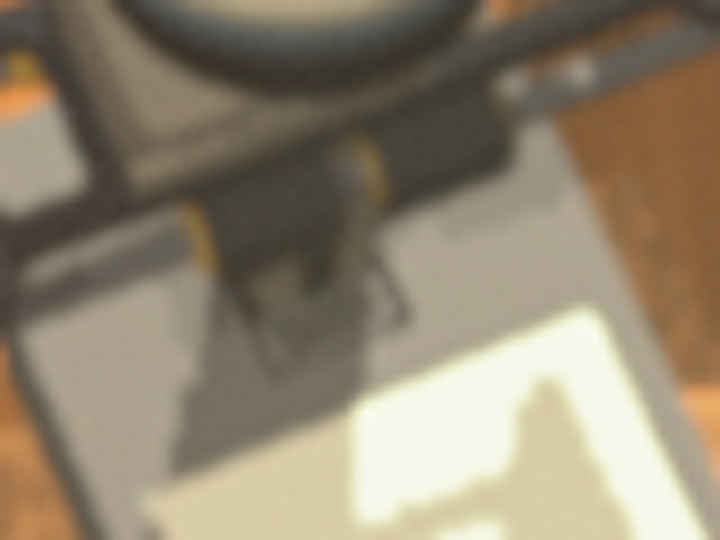

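>>> play_rows([
  [255, 0.035, -0.095, 0, 0],
  [255, 0, 0, 0, 0],
])

```text
time_s: 34.35
tool_pos: [0.5369, 0.066, 0.0735]
ee_rot: [-1.356, 0.946, -0.945]
ft_force: [-1.1, 4.1, 0.9]
finger_gap: 0.0008
```

```bash
python3 - <<'E'
from bench import viewer,r
from h import *
a=viewer.read_camera("side")["frame"]
cv2.imwrite("pics/z27.png",cv2.resize(a[185:245,280:360],None,fx=9,fy=9,interpolation=cv2.INTER_CUBIC))
o=r.get_obs();print(o['tool_pos'],o['ft_force'])
E
```

```text
[0.53686895 0.06597209 0.07345267] [-1.71073297  4.48128289  0.18810622]
```

View pics/z27.png

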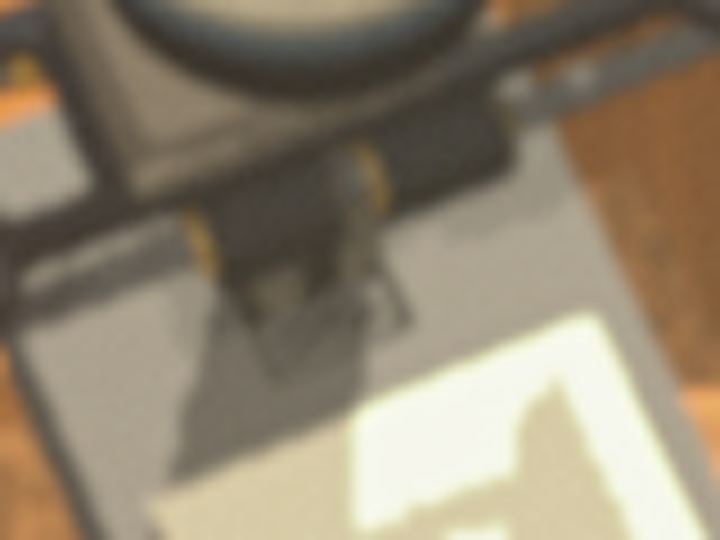

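The force holds at about 4.5 N and the knob fills the slot's head end. I'll back off, lift clear and look.

>>> play_rows([
  [255, -0.1, 0.28, 0, 0],
  [255, -0.14, 0.38, 0, 0],
  [255, 0, 0, 0, 0],
  [255, 0, 0, 2, 0],
  [255, 0, 0, 4, 0],
  [255, 0, 0, 4, 0],
  [255, -1.4, 3.8, 3, 0],
  [255, -1.4, 3.8, 0, 0],
])

```text
time_s: 35.2
tool_pos: [0.5095, 0.1488, 0.2078]
ee_rot: [-1.349, 0.942, -0.95]
ft_force: [0.9, 1.0, -0.4]
finger_gap: 0.0005
```

>>> play_rows([
  [255, -1.4, 3.8, 0, 0],
  [255, -1, 2.8, 0, 0],
  [255, 0, 0, 0, 0],
])

```text
time_s: 35.5
tool_pos: [0.4817, 0.2167, 0.2034]
ee_rot: [-1.356, 0.943, -0.942]
ft_force: [-1.1, -0.6, 0.3]
finger_gap: 0.0006
```

```bash
python3 snap.py 28; python3 - <<'E'
from bench import viewer
from h import *
a=viewer.read_camera("top")["frame"];b=viewer.read_camera("side")["frame"]
cv2.imwrite("pics/top28.png",a);cv2.imwrite("pics/side28.png",b)
x=cv2.resize(a[190:260,255:325],None,fx=5,fy=5,interpolation=cv2.INTER_CUBIC);y=cv2.resize(b[175:245,270:340],None,fx=5,fy=5,interpolation=cv2.INTER_CUBIC)
cv2.imwrite("pics/z28.png",cv2.convertScaleAbs(np.hstack([x,y]),alpha=1.3))
E
```

```text
35.5 [0.4817 0.2167 0.2034] [-1.1  -0.6   0.31] [-0.05  0.06  0.05] 0.0005862607528448665
```

View pics/z28.png

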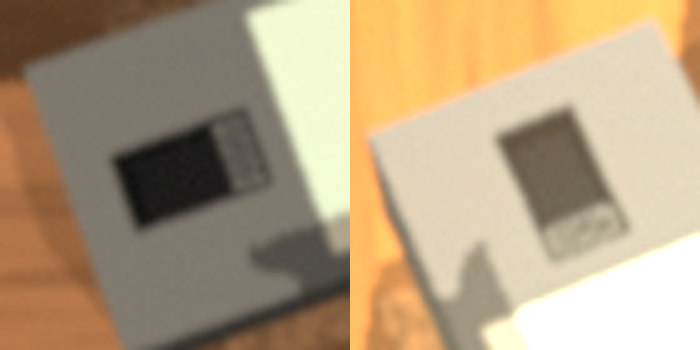

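View pics/side28.png

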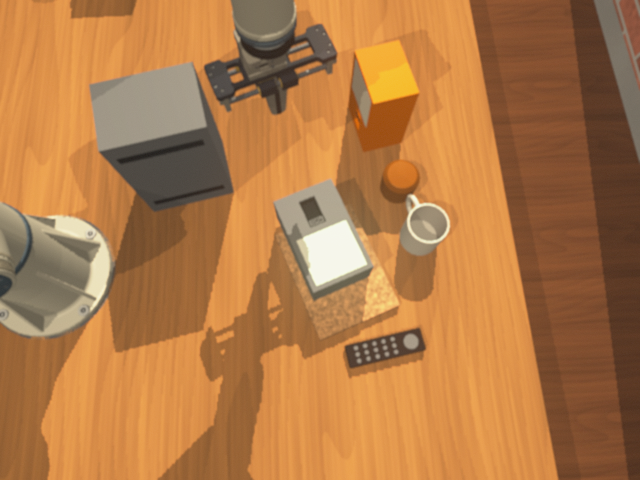

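View pics/t28.png

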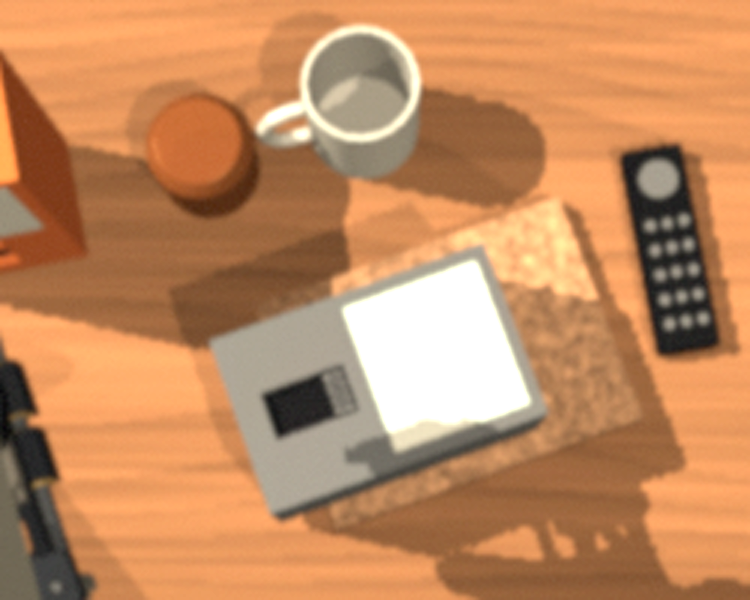

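The knob is at the head end of the slot. The lamp lies on its back, face up, and the mug, jar and remote are at the same pixels as at the start. The arm is clear, so I'm handing in.

```bash
python3 - <<'E'
from bench import ticket
print(ticket.sign_off())
E
```

```text
the job is handed in; nothing more can be done
None
```

The job is handed in at about 35.7 s. The lamp lies on its back on the plinth, face up, with the switch pushed to the head end of its slot. No verdict was reported.

**What I did**
- **Sliding:** I slid the small grey lamp upright until its foot was flush against the plinth's edge, where the force rose to 12 N and it stopped moving.
- **Tipping:** I pushed its top with two spread fingertips until it went past its balance and fell onto its back. Its foot now overhangs the edge by about 35 mm.
- **Switch:** I slid the knob with the shut fingertip until it would go no further.

**Last checks**
- **Switch end stop:** The force held at about 4.5 N at the end, against about 2 N to slide the knob. The lamp itself had shifted about 1 mm, so the knob appears to be at its stop. From the images alone I can only place it within 0–2 mm of fully on.
- **Bystanders:** The mug, candle jar and remote look unmoved in both cameras, and the arm is clear of everything.

**What went wrong or disagreed**
- **First pushes on the lamp:** Pushed at the height I first used, the lamp started to tilt instead of sliding. I backed off both times and it settled back in place, so I gripped it across its depth and slid it that way.
- **Fingertip height:** The real fingertips are about 25 mm above the reported TCP. My first tipping push passed just over the lamp's top without moving it. I measured the offset by touching the table, which took up to 27 N on the fingertips.

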